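# Load the mixer's battery cell into the bench charger

### The arm

A 6-joint arm with a two-finger parallel gripper is mounted at the origin on the work surface. World frame = base frame: x ahead of the robot, y to its left, z up, the work surface at z = 0. Lengths are in m, angles in degrees, forces in N, time in s.
With the tool pointing down it reaches from about 0.25 to 0.775 m from the base axis. Payload 4 kg.
Tool frame: the origin (TCP) lies midway between the tips of the shut fingers; the grasp point (between the pads) lies bot.hold_point_z behind it (bot.hold_point_z is the distance from the TCP to the grasp point, in m); z points along the fingers, y is the line along which they close (so a half turn about z gives the same grasp; the last joint's range is limited). The gripper opens to 94 mm and grips with 3 to 60 N. Pads are 16 mm wide; open, the fingers measure 119 mm over their backs; the gripper's body (75 mm by 177 mm) begins 78 mm behind the grasp point.
Start: joints at [62.561, 4.996, 78.535, -0, 96.463, -5.907], TCP at [0.202, 0.512, 0.184] pointing down, gripper open.
Joint ranges: [-177.83, 177.83], [-43.37, 116.18], [15.69, 146.23], [-61.86, 241.86], [9.47, 152.12], [-147.06, 147.06]. Speed limits (degrees/s): [159.86, 159.86, 180, 180, 180, 180].

### API

Orientations are given as a 3x3 rotation matrix whose columns are the frame's x, y, z axes.
In Python, from rig import bot, optics gives the robot as it stands.
- The arm moves only by the shell command python3 -m crank 'ROWS' [FORCE]. ROWS is a JSON list of rows, 1 to 5 of them, each of 5 numbers: the finger opening in m, then dx, dy, dz in m, then a turn about the tool's z in degrees; each row shifts and turns the commanded pose from where the row before left it, along the tool's axes as they then stand; what a row does not reach is not made up. A row lasts 1/10 s, in which the tool goes at most 0.05 m and 8.59 degrees, less where a joint would pass 70% of its speed; a pose out of reach is approached as far as the arm can. The fingers move at their own pace and stop on an object; FORCE is the grip in N (left out, the last holds). Time passes only in rows, so rows that do not move let the fingers close. It prints the time, the measured TCP pose, the force, the opening and the grip force at its end. Input that does not fit is refused with a message, and nothing moves.
- bot.state(): the state, without advancing time (a new reading comes with each control period).
- optics.camera(name): name is "scene" or "top" or "wrist"; returns the picture (400x640x3 uint8, red, green, blue); there is no depth.
- optics.get_calibration(name): a dict with "fx", "fy", "cx", "cy" (pixels), "distortion" ([k1, k2, p1, p2, k3] as OpenCV has them; the pictures are not rectified), "world_to_cam" (4x4, takes a point from world to camera coordinates); the wrist camera has in their place "hand_eye" (4x4, takes a point from camera to tool coordinates, whose origin is the TCP and whose axes are the flange's). Camera axes: x right, y down, z forward; pixel columns grow to the right and rows downward; lengths in m; the calibration is good to about 2 mm. A picture is of the moment at which its call begins: read the wrist's pose just before it. get_calibration takes no time and is no camera call.
- bot.job_done(): hands the job in; it is judged then, once.
The state is a dict: "time_s": time; "joint_positions": joint angles; "joint_vel": joint speeds; "joint_torque": joint torques, N m; "eef_pos": TCP position; "eef_rot": TCP orientation; "contact_force": force on the tool from outside, world axes, zero at the start; "moment": the same for the moment, N m; "finger_gap": finger opening in m; "gripper_force": force on a finger pad.
Only numpy, scipy, OpenCV 4.12 (cv2) and the standard library are available. Lean on these libraries where they do the work, as an engineer would, in place of code of your own. Each camera call takes 0.05 s, during which the arm holds its last target. There are 200 camera calls.

### The job

Take the orange battery cell from the wooden rest and load it into the grey bench charger, nose (plus) end at the open wall with the red mark: slip its flat end under the hood, push the spring contact back gently with it, then tip the nose end down behind the wall and press it past the two steel side clips until the cell lies fully home and level, and let go. Do not force the cell or the charger, and leave the blue cell and everything else on the bench where it is.

Things in the scene. Friction and masses are not known exactly. Their poses are not given: they have to be found in the camera images.
- cell: the orange battery cell with a white band near its nose (plus) end: a cylinder 32 mm in diameter, 100 mm long over all, about 200 g. Origin on its axis at mid length; its x axis runs along the cylinder towards the nose. The body runs from x = -50 to +48 mm with its rims rounded 1.5 mm; the nose, a 14 mm stud, from +48 to +50 mm. It may be rolled about x at any angle.
- cell_plus (a point): tip of the orange cell's nose, on its axis, 50 mm from the origin along +x
- cell_minus (a point): centre of the orange cell's flat end, on its axis, 50 mm from the origin along -x
- spare: the blue battery cell, same shape and axes; it lies in the other groove of the rest, to be left alone
- rest: wooden rest, fixed, 110 (x) by 140 (y) mm, origin at its underside centre. Grooves along x at y = +34 and -34 mm hold one cell each, nose to +x, axis 46 mm above the table, on blocks at x = +-30 to 44 mm, tops 39 mm high; between them both sides of the cell are free for fingers down to the base plate, 14 mm thick. Which groove holds the orange cell varies.
- charger: grey bench charger, fixed, 176 (x) by 90 (y) mm, base 20 mm high; origin at its underside centre. The open-sided bay runs along x, on a rail 18 mm wide, top at z = 35 mm: a seated cell has its axis at y = 0, z = 51 mm, nose to +x, pressing the spring about 6 mm (9 N). It takes the cell only tilted 10 to 16 degrees, flat end low on the rail, spring pressed 8 to 11 mm, nose end then tipped down.
- hood_mouth (a point): middle of the opening of the hood at the charger's -x end, at x = -42, y = 0, z = 55 mm of its frame. The hood reaches from x = -78 to -42 mm, open towards +x; its cheeks stand 18.5 mm either side of y = 0 (8 mm thick), its roof lies at z = 75 to 80 mm.
- spring_face (a point): the brass spring contact plate's free face, at x = -44, y = 0, z = 55 mm of the charger's frame (fixed to the charger, does not follow the plate). The plate, 26 mm wide, z = 37 to 73 mm, yields towards -x: 1.3 N at first touch, then 1.3 N more per mm for 12 mm, then a hard stop at 17 N. It is damped and follows without a snap.
- wall_top (a point): top of the fixed contact wall at the charger's +x end, on its inner face, at x = 50, y = 0, z = 51 mm of its frame; the wall is 10 mm thick. Guides 18.5 mm either side of y = 0, x = 46 to 56 mm, tops at z = 50 mm. The nose slides down the inner face against up to 8 N of friction. All contact forces of cell and charger added (springs about 35 N) must stay under 70 N.
- clip_mid (a point): middle between the two steel side clips, at x = 36, y = 0, z = 53 mm of the charger's frame. Rollers along x, 8 mm thick, x = 30 to 42 mm, 26 mm apart in the clear, spring outwards (2.2 N/mm each) as the 32 mm cell is pressed down between them; they drag by friction all the way: pressing the cell home on the rail takes 10 to 22 N.
- bay_centre (a point): point of the charger at x = 0, y = 0, z = 51 mm of its frame: where the seated cell's origin comes to lie
- mixcup: red-brown mixing cup, 76 mm wide, 80 mm high; bystander
- hardener: white jar with a red cap, 60 mm wide, 90 mm high; bystander
- scraper: spatula with a wooden handle, 190 mm long, flat on the bench; bystander
- wrench: steel wrench, 140 mm long, flat on the bench; bystander
Mind the look-alikes: they are no part of the job. Leave any turquoise look-alike of the charger alone.

How it is judged (in metres and radians):
At the end, for the whole second after the job is handed in: The orange cell lies released and at rest in the bay: nose tip 46 to 53 mm along the charger's x (at the wall), both ends of its axis within 5 mm of the bay's middle line and 47 to 53 mm above the charger's underside (on the rail it is 51), flat end under the hood (x of cell_plus in the frame of charger between 0.046 and 0.053 m and z of cell_plus in the frame of charger between 0.047 and 0.053 m and y of cell_plus in the frame of charger between -0.005 and 0.005 m and z of cell_minus in the frame of charger between 0.047 and 0.053 m and y of cell_minus in the frame of charger between -0.005 and 0.005 m and linear speed of cell below 0.02 m/s and contact force between the fingers and cell below 0.2 N); the robot touches nothing.
It fails at once if the cell is forced: its contacts with the charger add up to more than 70 N (contact force between cell and charger above 70 N).
It fails at once if the robot presses on the charger itself with more than 20 N (contact force between any of the arm, the fingers and charger above 20 N).
It fails at once if the blue cell or another bystander is moved more than 15 mm (distance of any of spare, mixcup, hardener, scraper, wrench from where it was at the start of the episode above 0.015 m).
It also fails if it takes over 67 s, if anything falls off the work surface, if the arm or the gripper's body presses on something with over 40 N, if the wrist force passes 120 N, or if a joint passes its speed limit or range.

## Working session

There is one attempt and no reset: what is moved stays moved. The work goes in short steps, Python scripts to look and compute and a shell command to move; the robot and the scene stay as the last step left them, time stands still between calls to the robot, and variables do not carry over. Pictures are saved under pics/ and viewed, at most 12 in all, crops included, and the job is handed in when it is done.

```bash
mkdir -p pics; ls
python3 - <<'E'
from rig import bot, optics
import cv2,numpy as np
for n in ["scene","top"]:
    im=optics.camera(n); cv2.imwrite(f"pics/{n}0.png",im[:,:,::-1])
    c=optics.get_calibration(n); print(n,c["fx"],c["fy"],c["cx"],c["cy"],c["distortion"]); print(np.round(c["world_to_cam"],4))
c=optics.get_calibration("wrist");print(c)
s=bot.state();print(s["eef_pos"],s["eef_rot"],s["finger_gap"],bot.hold_point_z,s["time_s"])
E
```

```text
pics
scene 402.2533876935371 402.2533876935371 326.41228747077236 192.09514906052027 [-0.00869146  0.          0.          0.          0.        ]
[[ 0.0815  0.9967  0.0059 -0.0582]
 [ 0.6294 -0.0469 -0.7757 -0.2801]
 [-0.7728  0.0669 -0.6311  1.656 ]
 [ 0.      0.      0.      1.    ]]
top 366.91968415390636 366.91968415390636 319.54278820920825 198.2594960754907 [-0.02955005  0.          0.          0.          0.        ]
[[ 1.5900e-02 -9.9990e-01 -5.0000e-04  7.0000e-04]
 [-9.8780e-01 -1.5600e-02 -1.5480e-01  5.1150e-01]
 [ 1.5480e-01  2.9000e-03 -9.8790e-01  1.1223e+00]
 [ 0.0000e+00  0.0000e+00  0.0000e+00  1.0000e+00]]
{'fx': 356.792847621516, 'fy': 356.792847621516, 'cx': 318.62493924254517, 'cy': 199.2745751056662, 'distortion': array([-0.02512156,  0.        ,  0.        ,  0.        ,  0.        ]), 'hand_eye': array([[-7.22852783e-04, -9.71068538e-01, -2.38799856e-01,
         6.82707614e-02],
       [ 9.99999738e-01, -6.94174047e-04, -2.04196173e-04,
        -1.63325718e-03],
       [ 3.25198166e-05, -2.38799941e-01,  9.71068786e-01,
        -2.00858507e-01],
       [ 0.00000000e+00,  0.00000000e+00,  0.00000000e+00,
         1.00000000e+00]])}
[0.20161776 0.51112881 0.18333784] [[-9.30219344e-01  3.67002918e-01 -9.11183098e-04]
 [ 3.67003997e-01  9.30217667e-01 -1.77714818e-03]
 [ 1.95380049e-04 -1.98754545e-03 -9.99998006e-01]] 0.0938837925026801 0.0188 0.1
```

View pics/top0.png

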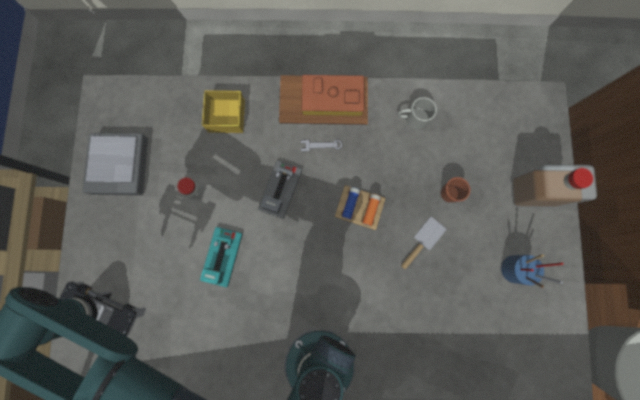

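View pics/scene0.png

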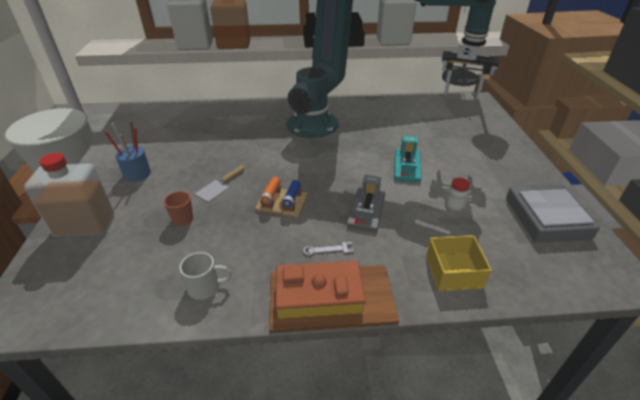

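Top view: the rest is at about (361,207), with the orange cell (371,209) to its right and the blue cell (351,203) to its left. The grey charger is at (280,187) with its red mark at (294,170). The turquoise look-alike at (222,255) is not the target. I'll confirm with an enlarged crop.

```bash
cat > h.py <<'E'
from rig import bot, optics
import cv2,numpy as np
def cal(n,s=None):
    c=optics.get_calibration(n); K=np.array([[c["fx"],0,c["cx"]],[0,c["fy"],c["cy"]],[0,0,1]]);d=np.array(c["distortion"])
    if n=="wrist":
        T=np.eye(4);T[:3,:3]=s["eef_rot"];T[:3,3]=s["eef_pos"]; W=T@c["hand_eye"]
    else: W=np.linalg.inv(c["world_to_cam"])
    return K,d,W
def px2w(n,uv,z,s=None):
    K,d,W=cal(n,s); p=cv2.undistortPoints(np.array([[uv]],float),K,d)[0,0]
    r=W[:3,:3]@[p[0],p[1],1]; o=W[:3,3]; return o+r*(z-o[2])/r[2]
def w2px(n,P,s=None):
    K,d,W=cal(n,s); M=np.linalg.inv(W); return cv2.projectPoints(np.array(P,float).reshape(-1,1,3),cv2.Rodrigues(M[:3,:3])[0],M[:3,3],K,d)[0][:,0]
def crop(im,x0,y0,w,h,f,name):
    cv2.imwrite(name,cv2.resize(im[y0:y0+h,x0:x0+w,::-1],None,fx=f,fy=f,interpolation=cv2.INTER_CUBIC))
E
python3 - <<'E'
from h import *
im=cv2.imread("pics/top0.png")[:,:,::-1]
crop(im,250,150,145,90,5.5,"pics/topc.png")
for n,uv,z in [("orange",(371,209),.046),("blue",(351,203),.046),("charger",(280,187),.05),("red",(294,170),.06)]: print(n,px2w("top",uv,z))
E
```

```text
orange [ 0.4788634  -0.15319859  0.046     ]
blue [ 0.49689629 -0.09037069  0.046     ]
charger [0.54378749 0.13410246 0.05      ]
red [0.59707353 0.09062968 0.06      ]
```

View pics/topc.png

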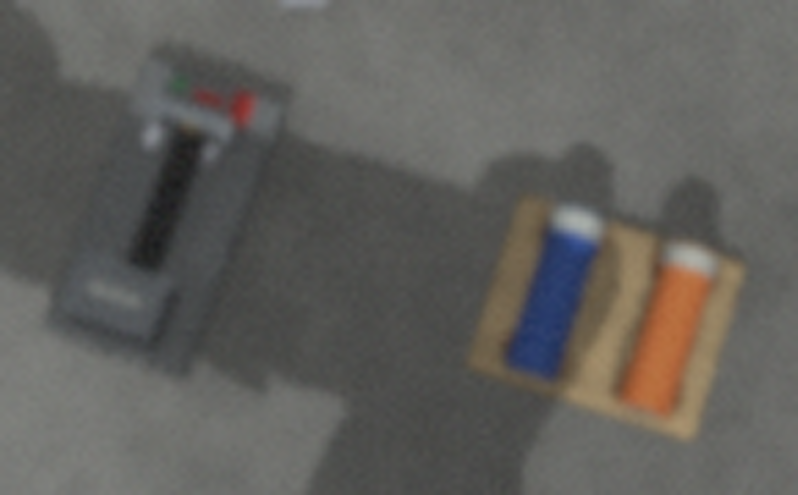

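The crop confirms it: orange cell on the right of the rest, white band and nose away from the robot. The grey charger's red mark is at its far end and the hood at its near end. Next I'll move the wrist camera between the two.

```bash
python3 -m crank '[[0.05,-0.037,-0.031,-0.003,0],[0.05,-0.037,-0.031,-0.003,0],[0.05,-0.037,-0.031,-0.003,0],[0.05,-0.037,-0.031,-0.003,0],[0.05,-0.037,-0.031,-0.003,0]]' 20; python3 -m crank '[[0.05,-0.037,-0.031,-0.003,0],[0.05,-0.037,-0.031,-0.003,0],[0.05,-0.037,-0.031,-0.003,0],[0.05,-0.037,-0.031,-0.003,0],[0.05,-0.037,-0.031,-0.003,0]]';python3 -m crank '[[0.05,-0.037,-0.031,-0.003,0],[0.05,-0.037,-0.031,-0.003,0],[0.05,0,0,0,0],[0.05,0,0,0,0],[0.05,0,0,0,0]]'
python3 - <<'E'
from h import *
s=bot.state(); im=optics.camera("wrist"); cv2.imwrite("pics/w1.png",im[:,:,::-1]); np.save("w1.npy",np.c_[s["eef_rot"],s["eef_pos"]]); print(s["eef_pos"],s["eef_rot"],s["joint_vel"])
E
```

```text
time_s: 0.6
eef_pos: [0.3173, 0.2977, 0.1991]
eef_rot: [[-0.93, 0.366, -0.0], [0.366, 0.93, -0.0], [0.0, -0.0, -1.0]]
contact_force: [1.3, -0.5, 0.1]
finger_gap: 0.0576
gripper_force: 0.0
time_s: 1.1
eef_pos: [0.4326, 0.0856, 0.2142]
eef_rot: [[-0.93, 0.367, -0.0], [0.367, 0.93, 0.0], [0.0, 0.0, -1.0]]
contact_force: [1.3, 0.3, 0.5]
finger_gap: 0.0498
gripper_force: 0.0
time_s: 1.6
eef_pos: [0.4778, 0.0036, 0.2201]
eef_rot: [[-0.931, 0.366, -0.001], [0.366, 0.931, 0.001], [0.001, 0.0, -1.0]]
contact_force: [-0.8, 0.5, -0.3]
finger_gap: 0.0501
gripper_force: 0.0
[0.47775279 0.0036292  0.22005223] [[-9.30601447e-01  3.66033027e-01 -8.77712579e-04]
 [ 3.66032404e-01  9.30601767e-01  7.94004007e-04]
 [ 1.10743257e-03  4.17630032e-04 -9.99999300e-01]] [ 1.1157883  -0.57617366  0.03727403 -0.15438976 -0.13292859 -0.1914335 ]
```

View pics/w1.png

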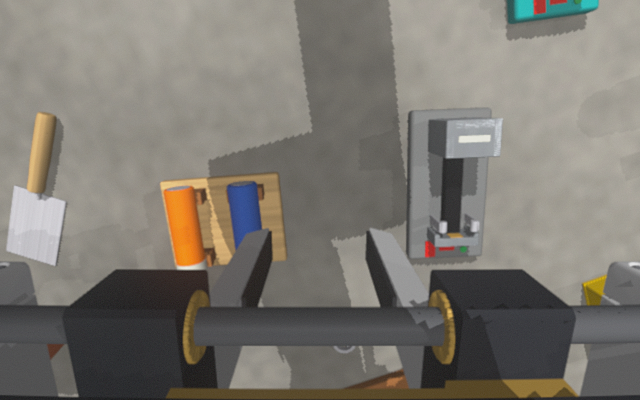

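In the wrist view the orange cell runs from about (180,188) to (192,265) and the blue cell is at (243,210). The grey charger spans (408–490, 108–262), with the hood at (466,138), clips at (443–473,228) and the red mark at (430,249). I'll enlarge both.

Run:
```python
from h import *
im=cv2.imread("pics/w1.png")[:,:,::-1]
a=im[165:280,150:300]; b=im[100:270,390:510]
A=cv2.resize(a[:,:,::-1],None,fx=2.9,fy=2.9,interpolation=cv2.INTER_CUBIC)
crop(im,155,170,140,105,5.5,"pics/rc.png"); crop(im,400,100,110,165,3.6,"pics/cc.png")
```

```text
(no output)
```

View pics/rc.png

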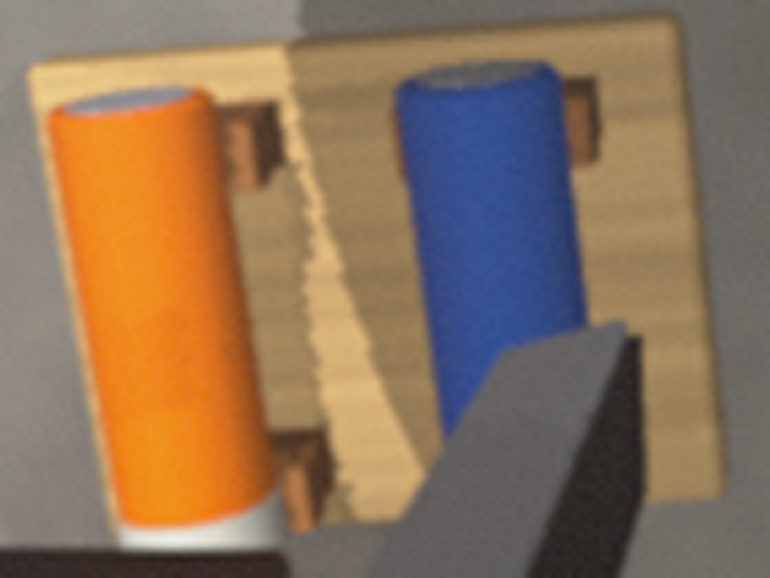

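View pics/cc.png

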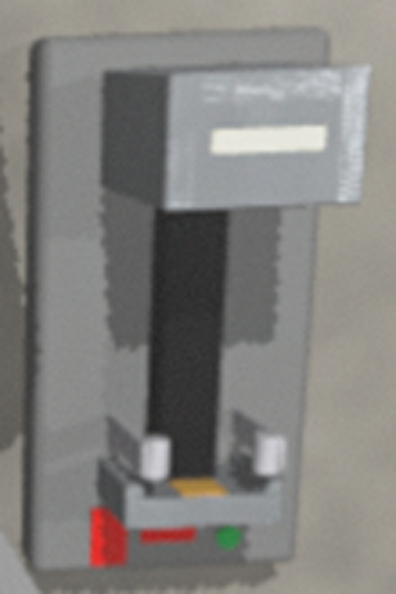

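```bash
cat > fit.py <<'E'
from h import *
from scipy.optimize import least_squares
def fit(name,s,P,uv,x0):
    P=np.array(P);uv=np.array(uv)
    def tw(q): c,n=np.cos(q[2]),np.sin(q[2]); return np.c_[q[0]+c*P[:,0]-n*P[:,1], q[1]+n*P[:,0]+c*P[:,1],P[:,2]]
    r=least_squares(lambda q:(w2px(name,tw(q),s)-uv).ravel(),x0,loss="soft_l1")
    return r.x,np.round(w2px(name,tw(r.x),s)-uv,1)
E
python3 - <<'E'
from fit import *
M=np.load("w1.npy"); s={"eef_rot":M[:,:3],"eef_pos":M[:,3]}
uvc=np.array([(45,38),(328,30),(292,560),(42,567),(163,205),(360,203),(175,72),(370,66)])/3.6+[400,100]
Pc=[(-.088,-.045,.02),(-.088,.045,.02),(.088,.045,.02),(.088,-.045,.02),(-.042,-.0265,.08),(-.042,.0265,.08),(-.078,-.0265,.08),(-.078,.0265,.08)]
q,r=fit("wrist",s,Pc,uvc,[.54,.13,-.35]);print("charger",q,np.degrees(q[2]));print(r.tolist())
uvr=np.array([(30,68),(678,15),(722,495)])/5.5+[155,170]
Pr=[(-.055,-.07,.014),(-.055,.07,.014),(.055,.07,.014)]
# cell tail face rim: left/right extremes at axis height, x=-.05 ; band edge not known
Pr+= [(-.05,-.034-.016,.046),(-.05,-.034+.016,.046),(-.05,.034-.016,.046),(-.05,.034+.016,.046)]
uvr=np.r_[uvr,np.array([(52,112),(212,98),(398,90),(558,75)])/5.5+[155,170]]
q2,r=fit("wrist",s,Pr,uvr,[.48,-.12,-.3]);print("rest",q2,np.degrees(q2[2]));print(r.tolist())
# top-camera check
def W(q,p): c,n=np.cos(q[2]),np.sin(q[2]); return [q[0]+c*p[0]-n*p[1],q[1]+n*p[0]+c*p[1],p[2]]
print("topcrop px",(w2px("top",[W(q,(-.06,0,.08)),W(q,(.055,0,.051)),W(q2,(-.05,-.034,.046)),W(q2,(.05,-.034,.046)),W(q2,(.055,-.07,.014))])-[250,150])*5.5)
E
```

```text
charger [ 0.54670853  0.13572705 -0.33965267] -19.46066422790416
[[-0.9, -0.7], [2.3, -1.1], [0.8, 1.3], [-3.8, 2.1], [0.2, 1.1], [0.2, -0.1], [-1.4, -0.2], [0.5, -0.3]]
rest [ 0.49172145 -0.12464005 -0.30065124] -17.226047125484598
[[-1.8, -0.7], [-0.3, -0.1], [0.8, 1.1], [0.4, 0.1], [0.4, 0.5], [-0.4, -0.6], [0.1, -0.0]]
topcrop px [[117.18076433 287.91844928]
 [196.81719841 110.38042343]
 [646.74301513 402.89178118]
 [697.55666568 237.67603019]
 [750.04968515 257.60451951]]
```

```bash
python3 -m crank '[[0.05,0,0,0,-4.3],[0.05,-0.0158,-0.0381,0.02,0],[0.05,-0.0158,-0.0381,0.02,0],[0.05,-0.0158,-0.0381,0.02,0],[0.05,-0.0158,-0.0381,0.02,0]]'; python3 -m crank '[[0.05,0,0,0,0],[0.05,0,0,0,0],[0.05,0,0,0,0]]'
cat >> h.py <<'E'
Q={"rest":(.4917,-.1246,-.3007),"charger":(.5467,.1357,-.3397)}
def inframe(name,p):
    q=Q[name];c,n=np.cos(q[2]),np.sin(q[2]);d=np.array(p)[:2]-q[:2];return np.array([c*d[0]+n*d[1],-n*d[0]+c*d[1],p[2]])
def inworld(name,p):
    q=Q[name];c,n=np.cos(q[2]),np.sin(q[2]);return np.array([q[0]+c*p[0]-n*p[1],q[1]+n*p[0]+c*p[1],p[2]])
def go(name,p,yaw=None):
    "tool-axis move taking the TCP to p in frame, turn needed"
    s=bot.state();R=s["eef_rot"];psi=np.degrees(np.arctan2(R[1,0],R[0,0]))
    turn=(psi-(180+np.degrees(Q[name][2])))
    print("t",round(s["time_s"],2),"in frame mm",np.round(inframe(name,s["eef_pos"])*1e3,1),"turn",round((turn+180)%360-180,2),"dtool mm",np.round(R.T@(inworld(name,p)-s["eef_pos"])*1e3,1),"F",np.round(s["contact_force"],1),"gap",round(s["finger_gap"],4),"grip",round(s["gripper_force"],1))
E
python3 -c "
from h import *
go('rest',(.012,-.034,.0272))"
```

```text
time_s: 2.15
eef_pos: [0.4937, -0.1611, 0.1401]
eef_rot: [[-0.956, 0.293, 0.001], [0.293, 0.956, -0.0], [-0.001, 0.0, -1.0]]
contact_force: [0.2, -0.4, -0.2]
finger_gap: 0.0501
gripper_force: 0.0
time_s: 2.45
eef_pos: [0.4941, -0.1599, 0.1414]
eef_rot: [[-0.956, 0.294, 0.002], [0.294, 0.956, 0.0], [-0.002, 0.001, -1.0]]
contact_force: [0.1, 0.6, 1.2]
finger_gap: 0.0501
gripper_force: 0.0
t 2.45 in frame mm [ 12.8 -33.1 141.4] turn 0.14 dtool mm [  0.9  -1.  114.2] F [0.1 0.6 1.2] gap 0.0501 grip 0.0
```

```bash
python3 -m crank '[[0.05,0,0,0.04,0],[0.05,0,0,0.04,0],[0.05,0,0,0.02,0],[0.05,0,0,0.013,0],[0.05,0,0,0,0]]';python3 -m crank '[[0.05,0,0,0,0],[0.02,0,0,0,0],[0.02,0,0,0,0],[0.02,0,0,0,0],[0.02,0,0,0,0]]' 20
python3 -c "
from h import *
go('rest',(.012,-.034,.0272))"
```

```text
time_s: 2.95
eef_pos: [0.493, -0.16, 0.0265]
eef_rot: [[-0.956, 0.294, -0.002], [0.294, 0.956, 0.001], [0.002, 0.001, -1.0]]
contact_force: [-1.0, 0.8, -0.2]
finger_gap: 0.05
gripper_force: 0.0
time_s: 3.45
eef_pos: [0.495, -0.1607, 0.0288]
eef_rot: [[-0.955, 0.296, 0.003], [0.296, 0.955, 0.002], [-0.003, 0.003, -1.0]]
contact_force: [0.6, 4.4, 5.0]
finger_gap: 0.0297
gripper_force: 20.1
t 3.45 in frame mm [ 13.9 -33.5  28.8] turn -0.0 dtool mm [ 1.9 -0.5  1.6] F [0.6 4.4 5. ] gap 0.0297 grip 20.1
```

```bash
python3 -m crank '[[0.02,0,0,-0.01,0],[0.02,0,0,-0.02,0],[0.02,0,0,-0.02,0],[0.02,0,0,0,0],[0.02,0,0,0,0]]'
python3 - <<'E'
from h import *
go('rest',(.012,-.034,.0272))
s=bot.state();im=optics.camera("wrist");cv2.imwrite("pics/w2.png",im[:,:,::-1])
sc=optics.camera("scene"); 
p=w2px("scene",[s["eef_pos"]])[0].astype(int); print(p)
b=cv2.resize(sc[p[1]-35:p[1]+25,p[0]-40:p[0]+40,::-1],(533,400),interpolation=cv2.INTER_CUBIC)
a=cv2.resize(im[100:400,140:500,::-1],(480,400)) 
cv2.imwrite("pics/m2.png",cv2.resize(np.hstack([a,b]),(800,316)))
E
```

```text
time_s: 3.95
eef_pos: [0.4932, -0.1621, 0.0771]
eef_rot: [[-0.955, 0.297, -0.0], [0.297, 0.955, -0.001], [0.0, -0.001, -1.0]]
contact_force: [-0.1, 0.6, -2.9]
finger_gap: 0.0298
gripper_force: 19.4
t 3.95 in frame mm [ 12.6 -35.4  77.1] turn -0.02 dtool mm [ 0.6  1.4 49.9] F [-0.1  0.6 -2.9] gap 0.0298 grip 19.4
[267 184]
```

View pics/m2.png

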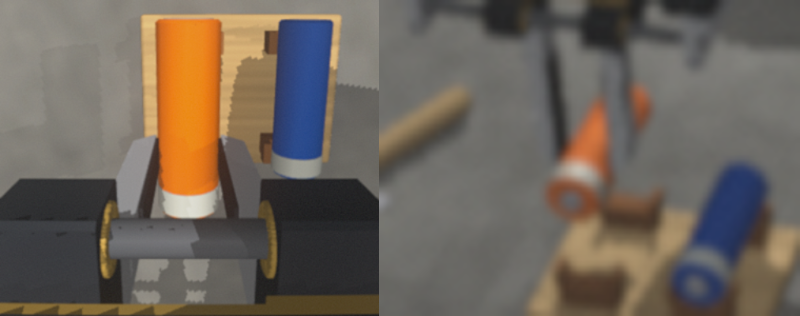

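The cell is held: in the montage's left panel its tail is at (188,22) and its nose at (190,213), and the blue cell hasn't moved. I'll measure its pitch in the grip by fitting the orange silhouette.

```bash
cat > pitch.py <<'E'
from h import *
from scipy.optimize import minimize
def pitch(im,verbose=True):
    "fit cell in tool frame from wrist picture: pitch (nose up +), grip x on cell, lateral y, band start"
    hsv=cv2.cvtColor(im,cv2.COLOR_RGB2HSV)
    m=cv2.inRange(hsv,(5,150,80),(20,255,255))
    m[:, :230]=0; m[:,410:]=0; m[330:]=0
    n,l,st,_=cv2.connectedComponentsWithStats(m); k=1+np.argmax(st[1:,4]); m=(l==k).astype(np.uint8)
    pts=cv2.findNonZero(m); H=cv2.fillConvexPoly(np.zeros((1600,2560),np.uint8),cv2.convexHull(pts*4+2),1)
    c=optics.get_calibration("wrist");K,d,_=cal("wrist",{"eef_rot":np.eye(3),"eef_pos":np.zeros(3)});E=np.linalg.inv(c["hand_eye"])
    a=np.linspace(0,2*np.pi,60)
    rv=cv2.Rodrigues(E[:3,:3])[0]
    def cells(q):
        t,gx,y,xb=q; P=[]
        for x,r in [(-.05,.0145),(-.0485,.016),(xb,.016)]:
            X=x-gx; z=r*np.cos(a)
            # tool: cell +x = -tool x, up = -tool z
            P.append(np.c_[-(X*np.cos(t)-z*np.sin(t)), y+r*np.sin(a), -bot.hold_point_z-(X*np.sin(t)+z*np.cos(t))])
        return np.vstack(P)
    def cost(q):
        uv=cv2.projectPoints(cells(q),rv,E[:3,3],K,d)[0]
        I=cv2.fillConvexPoly(np.zeros((1600,2560),np.uint8),cv2.convexHull(((uv+.5)*4).astype(np.int32)),1)
        return 1-(I&H).sum()/(I|H).sum()
    best=min((minimize(cost,[t0,.012,0,.035],method="Nelder-Mead",options=dict(initial_simplex=np.array([[t0,.012,0,.035]]+[[t0+.06*(i==0),.012+.004*(i==1),.003*(i==2),.035+.004*(i==3)] for i in range(4)]),xatol=1e-5,fatol=1e-5)) for t0 in (-.05,.1,.22)),key=lambda r:r.fun)
    t,gx,y,xb=best.x; print("pitch deg %.1f gripx mm %.1f y %.1f band %.1f 1-IoU %.3f"%(np.degrees(t),gx*1e3,y*1e3,xb*1e3,best.fun),"bbox",st[k][:4])
    return best.x
E
python3 -c "
from pitch import *
pitch(cv2.imread('pics/w2.png')[:,:,::-1])"
```

```text
pitch deg -0.2 gripx mm 15.0 y -1.5 band 32.2 1-IoU 0.016 bbox [288 118  64 167]
```

```bash
python3 -m crank '[[0.02,0.04,0,0,0],[0.02,0.04,0,0,0],[0.02,0,0,0,0],[0.02,0,0,0.03,0],[0.02,0,0,0.015,0]]'; python3 -m crank '[[0.02,0,0,0.002,0],[0.02,0,0,0.002,0],[0.02,0,0,0.002,0],[0.02,0,0,0.002,0],[0.02,0,0,0.002,0]]';python3 -m crank '[[0.02,0,0,0,0],[0.02,0,0,0,0]]'
python3 -c "
from pitch import *
go('rest',(-.07,-.034,.0217))
pitch(optics.camera('wrist'))"
```

```text
time_s: 4.55
eef_pos: [0.4159, -0.1375, 0.0301]
eef_rot: [[-0.955, 0.296, -0.002], [0.296, 0.955, 0.001], [0.003, 0.0, -1.0]]
contact_force: [-0.6, 0.3, 1.2]
finger_gap: 0.0294
gripper_force: 19.9
time_s: 5.05
eef_pos: [0.417, -0.1375, 0.0236]
eef_rot: [[-0.955, 0.296, -0.001], [0.296, 0.955, 0.001], [0.001, 0.001, -1.0]]
contact_force: [-5.2, 3.9, 6.1]
finger_gap: 0.0294
gripper_force: 20.3
time_s: 5.25
eef_pos: [0.4168, -0.1375, 0.0232]
eef_rot: [[-0.955, 0.296, -0.001], [0.296, 0.955, 0.001], [0.001, 0.001, -1.0]]
contact_force: [-2.9, 3.1, 3.5]
finger_gap: 0.0294
gripper_force: 20.0
t 5.25 in frame mm [-67.7 -34.5  23.2] turn 0.01 dtool mm [2.3 0.5 1.5] F [-2.9  3.1  3.5] gap 0.0294 grip 20.0
pitch deg 18.4 gripx mm 14.7 y -2.4 band 33.0 1-IoU 0.033 bbox [288 117  61 164]
```

```bash
python3 -m crank '[[0.02,0,0,-0.02,0],[0.02,0,0,-0.04,0],[0.02,0,0,-0.04,0],[0.02,0,0,0,0],[0.02,0,0,0,0]]'
python3 - <<'E'
from pitch import *
im=optics.camera('wrist');cv2.imwrite('pics/w3.png',im[:,:,::-1])
go('rest',(-.07,-.034,.0217)); q=pitch(im)
s=bot.state(); sc=optics.camera('scene'); 
p=w2px("scene",[s["eef_pos"]])[0].astype(int)
b=cv2.resize(sc[p[1]-35:p[1]+25,p[0]-40:p[0]+40,::-1],(533,400),interpolation=cv2.INTER_CUBIC)
a=cv2.resize(im[60:360,140:500,::-1],(480,400)) 
cv2.imwrite("pics/m3.png",cv2.resize(np.hstack([a,b]),(800,316)))
E
```

```text
time_s: 5.8
eef_pos: [0.4183, -0.1389, 0.1238]
eef_rot: [[-0.955, 0.297, 0.004], [0.297, 0.955, -0.003], [-0.004, -0.001, -1.0]]
contact_force: [-1.1, 0.4, -2.9]
finger_gap: 0.0295
gripper_force: 19.4
t 5.85 in frame mm [-67.2 -35.1 122. ] turn -0.01 dtool mm [  2.8   1.2 100.3] F [-0.5  0.1 -2.9] gap 0.0294 grip 19.4
pitch deg 17.6 gripx mm 14.8 y -2.0 band 33.1 1-IoU 0.026 bbox [289 116  60 166]
```

View pics/m3.png

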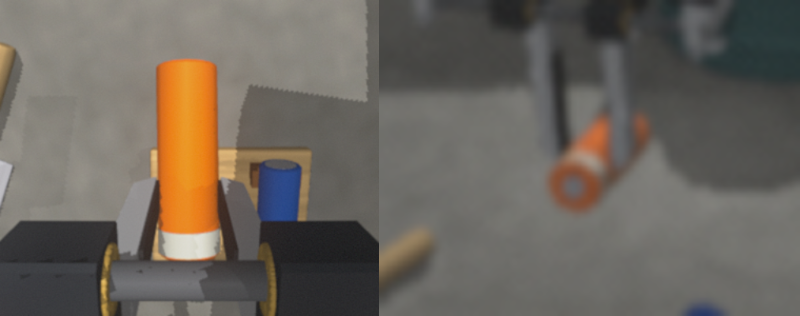

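The cell is now tilted nose-up: in the left panel the tail (158–217, y≈60) is narrower than the nose end. I'll check how tightly the fit pins down the pitch.

Run:
```python
import re
src=open('pitch.py').read()
src=src.replace("def pitch(im,verbose=True):","def pitch(im,scan=None):").replace("    best=min(","    if scan is not None:\n        for t in scan:\n            r=minimize(lambda p:cost([np.radians(t),p[0],p[1],.0327]),[.0149,-.0018],method='Nelder-Mead',options=dict(initial_simplex=[[.0149,-.0018],[.0169,-.0018],[.0149,-.0008]])); print(t,round(r.fun,4),np.round(r.x*1e3,1))\n        return\n    best=min(")
open('pitch.py','w').write(src)
from pitch import *
pitch(cv2.imread('pics/w2.png')[:,:,::-1],[-4,-2,0,2,4]); pitch(cv2.imread('pics/w3.png')[:,:,::-1],[9,11,13,15,17,19,21])
```

```text
-4 0.0323 [15.  -1.5]
-2 0.0252 [15.  -1.4]
0 0.0179 [15.3 -1.4]
2 0.0141 [15.1 -1.5]
4 0.017 [15.  -1.4]
9 0.0524 [15.  -1.6]
11 0.0433 [14.7 -1.7]
13 0.0375 [14.7 -1.8]
15 0.0308 [14.7 -1.8]
17 0.0285 [14.8 -2. ]
19 0.0338 [14.7 -2. ]
21 0.0402 [14.7 -2.1]
```

Pitch is about 15–17°. With the cell gripped 15 mm towards the nose, the fingers would brush the clips while entering the hood. I'll set it back in its groove and regrip nearer mid length.

```bash
python3 -m crank '[[0.02,-0.04,0,0,0],[0.02,-0.04,0,0,0],[0.02,0,0,0.035,0],[0.02,0,0,0.035,0],[0.02,0,0,0,0]]'; python3 -m crank '[[0.02,0,0,0.005,0],[0.02,0,0,0.005,0],[0.02,0,0,0.005,0],[0.02,0,0,0.005,0],[0.02,0,0,0.005,0]]';python3 -m crank '[[0.05,0,0,0,0],[0.05,0,0,0,0],[0.05,0,0,0,0],[0.05,0.01,0,0,0],[0.05,0,0,0,0]]'
python3 -m crank '[[0.02,0,0,0,0],[0.02,0,0,0,0],[0.02,0,0,0,0],[0.02,0,0,-0.03,0],[0.02,0,0,-0.03,0]]'
python3 -m crank '[[0.02,0,0,0,0],[0.02,0,0,0,0]]'
python3 -c "
from pitch import *
go('rest',(-.07,-.034,.0217))
pitch(optics.camera('wrist'))"
```

```text
time_s: 6.4
eef_pos: [0.4881, -0.1591, 0.0444]
eef_rot: [[-0.955, 0.296, -0.015], [0.296, 0.955, 0.007], [0.016, 0.002, -1.0]]
contact_force: [-1.2, -0.2, -2.1]
finger_gap: 0.0292
gripper_force: 19.4
time_s: 6.9
eef_pos: [0.496, -0.1615, 0.0298]
eef_rot: [[-0.955, 0.296, 0.006], [0.296, 0.955, -0.0], [-0.006, 0.002, -1.0]]
contact_force: [0.9, 7.1, 15.2]
finger_gap: 0.0289
gripper_force: 21.2
time_s: 7.4
eef_pos: [0.4825, -0.1582, 0.0269]
eef_rot: [[-0.955, 0.296, -0.002], [0.296, 0.955, 0.001], [0.002, -0.0, -1.0]]
contact_force: [-0.4, -0.4, -0.5]
finger_gap: 0.0501
gripper_force: 0.0
time_s: 7.9
eef_pos: [0.4826, -0.1581, 0.0862]
eef_rot: [[-0.955, 0.296, -0.004], [0.296, 0.955, 0.002], [0.004, 0.0, -1.0]]
contact_force: [0.1, -0.5, -2.2]
finger_gap: 0.0301
gripper_force: 19.4
time_s: 8.1
eef_pos: [0.4841, -0.1588, 0.087]
eef_rot: [[-0.955, 0.296, 0.0], [0.296, 0.955, -0.0], [-0.0, -0.0, -1.0]]
contact_force: [-0.7, 0.0, -3.2]
finger_gap: 0.0299
gripper_force: 19.4
t 8.1 in frame mm [  2.9 -34.9  87. ] turn -0.0 dtool mm [72.9  0.9 65.3] F [-0.7  0.  -3.2] gap 0.0299 grip 19.4
pitch deg 1.4 gripx mm 3.1 y -1.5 band 33.2 1-IoU 0.012 bbox [288 141  63 167]
```

```bash
python3 -m crank '[[0.02,0.039,0,0,0],[0.02,0.039,0,0,0],[0.02,0,0,0.03,0],[0.02,0,0,0.02,0],[0.02,0,0,0.007,0]]'; python3 -m crank '[[0.02,0,0,0.002,0],[0.02,0,0,0.002,0],[0.02,0,0,0.002,0],[0.02,0,0,0.0025,0],[0.02,0,0,0,0]]';python3 -m crank '[[0.02,0,0,0,0],[0.02,0,0,-0.05,0],[0.02,0,0,-0.045,0],[0.02,0,0,0,0],[0.02,0,0,0,0]]'
python3 -c "
from pitch import *
go('rest',(-.07,-.034,.0217))
im=optics.camera('wrist');cv2.imwrite('pics/w4.png',im[:,:,::-1]);pitch(im)
print(inworld('charger',(.035,0,.12)))
go('charger',(.035,0,.12))"
```

```text
time_s: 8.65
eef_pos: [0.4061, -0.1336, 0.0262]
eef_rot: [[-0.955, 0.296, -0.007], [0.296, 0.955, 0.004], [0.008, 0.002, -1.0]]
contact_force: [-0.7, 2.8, 2.3]
finger_gap: 0.0302
gripper_force: 19.8
time_s: 9.15
eef_pos: [0.4098, -0.1355, 0.0223]
eef_rot: [[-0.955, 0.296, 0.0], [0.296, 0.955, 0.0], [-0.0, 0.0, -1.0]]
contact_force: [-2.2, 3.5, 2.5]
finger_gap: 0.0299
gripper_force: 19.9
time_s: 9.65
eef_pos: [0.4109, -0.137, 0.1182]
eef_rot: [[-0.955, 0.297, 0.004], [0.297, 0.955, -0.003], [-0.005, -0.002, -1.0]]
contact_force: [-0.8, -0.3, -3.0]
finger_gap: 0.0298
gripper_force: 19.4
t 9.65 in frame mm [-73.5 -35.7 118.2] turn -0.04 dtool mm [-3.   1.9 96.6] F [-0.8 -0.3 -3. ] gap 0.0298 grip 19.4
pitch deg 5.0 gripx mm 3.9 y -1.7 band 33.9 1-IoU 0.031 bbox [288 140  62 168]
[0.57969991 0.12403785 0.12      ]
t 9.7 in frame mm [ -38.6 -302.   116.4] turn 2.2 dtool mm [-85.2 299.   -3.8] F [-0.9 -0.1 -2.1] gap 0.0301 grip 19.4
```

```bash
python3 -c "
from pitch import *
pitch(cv2.imread('pics/w4.png')[:,:,::-1],range(3,20,2))"
```

```text
3 0.0373 [ 3.3 -1.8]
5 0.0366 [ 3.4 -1.8]
7 0.0319 [ 3.3 -1.8]
9 0.0277 [ 3.2 -1.8]
11 0.0285 [ 2.9 -1.8]
13 0.0292 [ 2.7 -1.9]
15 0.032 [ 2.6 -1.8]
17 0.035 [ 2.5 -2. ]
19 0.0383 [ 2.5 -1.9]
```

```bash
python3 -m crank '[[0.02,0,0,0.045,0],[0.02,0,0,0.045,0],[0.02,0,0,0.003,0],[0.02,0,0,0.002,0],[0.02,0,0,0.002,0]]'; python3 -m crank '[[0.02,0,0,0,0],[0.02,0,0,0,0],[0.02,0,0,-0.05,0],[0.02,0,0,-0.045,0],[0.02,0,0,0,0]]'; python3 -m crank '[[0.02,0,0,0,0]]'
python3 -c "
from pitch import *
im=optics.camera('wrist');cv2.imwrite('pics/w5.png',im[:,:,::-1]);pitch(im,range(7,22,2))"
```

```text
time_s: 10.2
eef_pos: [0.4104, -0.1361, 0.0208]
eef_rot: [[-0.955, 0.296, 0.002], [0.296, 0.955, -0.001], [-0.002, -0.0, -1.0]]
contact_force: [-0.7, -0.0, -1.8]
finger_gap: 0.0293
gripper_force: 19.5
time_s: 10.7
eef_pos: [0.4144, -0.1379, 0.1233]
eef_rot: [[-0.955, 0.296, 0.015], [0.296, 0.955, -0.007], [-0.016, -0.002, -1.0]]
contact_force: [1.5, -2.4, -1.0]
finger_gap: 0.0292
gripper_force: 19.5
time_s: 10.8
eef_pos: [0.4108, -0.1362, 0.117]
eef_rot: [[-0.955, 0.296, 0.004], [0.296, 0.955, -0.002], [-0.005, -0.001, -1.0]]
contact_force: [-0.5, 0.8, -2.2]
finger_gap: 0.0297
gripper_force: 19.5
7 0.0682 [ 0.8 -1.2]
9 0.0652 [ 0.5 -1.1]
11 0.0623 [ 0.3 -1.2]
13 0.0594 [ 0.2 -1.2]
15 0.0602 [-0.1 -1.4]
17 0.0559 [-0.2 -1.2]
19 0.0516 [-0.3 -1.2]
21 0.0483 [-0.2 -1.2]
```

Run:
```python
from pitch import *
for f in ["w2","w3","w4","w5"]:
    im=cv2.imread(f'pics/{f}.png')[:,:,::-1]
    m=cv2.inRange(cv2.cvtColor(im,cv2.COLOR_RGB2HSV),(5,150,80),(20,255,255)); m[:, :230]=0; m[:,410:]=0; m[330:]=0
    m=(cv2.connectedComponents(m)[1]==cv2.connectedComponents(m)[1][200,318])
    r=np.where(m.any(1))[0];print(f,r[0],r[-1],[(y,*np.where(m[y])[0][[0,-1]]) for y in range(r[0]+2,r[-1],18)])
```

```text
w2 118 284 [(120, np.int64(289), np.int64(349)), (138, np.int64(288), np.int64(351)), (156, np.int64(289), np.int64(349)), (174, np.int64(289), np.int64(349)), (192, np.int64(289), np.int64(348)), (210, np.int64(289), np.int64(348)), (228, np.int64(290), np.int64(348)), (246, np.int64(291), np.int64(347)), (264, np.int64(290), np.int64(347)), (282, np.int64(301), np.int64(336))]
w3 116 281 [(118, np.int64(299), np.int64(338)), (136, np.int64(289), np.int64(345)), (154, np.int64(289), np.int64(345)), (172, np.int64(289), np.int64(345)), (190, np.int64(290), np.int64(346)), (208, np.int64(290), np.int64(346)), (226, np.int64(290), np.int64(347)), (244, np.int64(291), np.int64(346)), (262, np.int64(291), np.int64(346)), (280, np.int64(301), np.int64(333))]
w4 140 307 [(142, np.int64(290), np.int64(344)), (160, np.int64(288), np.int64(346)), (178, np.int64(289), np.int64(346)), (196, np.int64(289), np.int64(346)), (214, np.int64(290), np.int64(347)), (232, np.int64(290), np.int64(347)), (250, np.int64(291), np.int64(347)), (268, np.int64(291), np.int64(348)), (286, np.int64(292), np.int64(348)), (304, np.int64(302), np.int64(335))]
w5 145 307 [(147, np.int64(303), np.int64(334)), (165, np.int64(291), np.int64(345)), (183, np.int64(291), np.int64(345)), (201, np.int64(291), np.int64(345)), (219, np.int64(291), np.int64(346)), (237, np.int64(291), np.int64(347)), (255, np.int64(291), np.int64(347)), (273, np.int64(291), np.int64(349)), (291, np.int64(291), np.int64(348))]
```

The taper of the cell's silhouette gives about 20° tilt. That's fine, because lowering the tail onto the rail will set it back in a controlled way. I'll firm the grip and carry it gently to the charger.

```bash
python3 -m crank '[[0.02,-0.002,0.006,0,2.2],[0.02,-0.005,0.016,0,0],[0.02,-0.0078,0.0276,0,0],[0.02,-0.0078,0.0276,0,0],[0.02,-0.0078,0.0276,0,0]]' 32; python3 -m crank '[[0.02,-0.0078,0.0276,0,0],[0.02,-0.0078,0.0276,0,0],[0.02,-0.0078,0.0276,0,0],[0.02,-0.0078,0.0276,0,0],[0.02,-0.0078,0.0276,0,0]]';python3 -m crank '[[0.02,-0.0078,0.0276,0,0],[0.02,-0.0078,0.0183,0,0],[0.02,-0.002,0.01,0,0],[0.02,0,0,0,0],[0.02,0,0,0,0]]'
python3 - <<'E'
from pitch import *
go('charger',(.035,0,.12))
s=bot.state();im=optics.camera('wrist');cv2.imwrite('pics/w6.png',im[:,:,::-1]);np.save("w6.npy",np.c_[s["eef_rot"],s["eef_pos"]])
print(pitch(im,range(9,24,2)))
P=[inworld('charger',p) for p in [(-.042,-.0265,.08),(-.042,.0265,.08),(-.078,-.0265,.08),(-.078,.0265,.08),(-.088,-.045,.02),(-.088,.045,.02),(.088,-.045,.02),(.088,.045,.02)]]
print(w2px("wrist",P,s).round(0).tolist())
crop(im,180,40,290,220,2.75,"pics/c6.png")
E
```

```text
time_s: 11.35
eef_pos: [0.4719, -0.0456, 0.1124]
eef_rot: [[-0.943, 0.333, -0.004], [0.333, 0.943, 0.001], [0.004, -0.001, -1.0]]
contact_force: [-0.1, -0.1, -2.1]
finger_gap: 0.0287
gripper_force: 31.2
time_s: 11.85
eef_pos: [0.5545, 0.0714, 0.1121]
eef_rot: [[-0.943, 0.333, -0.005], [0.333, 0.943, -0.0], [0.005, -0.002, -1.0]]
contact_force: [0.8, -0.0, -1.4]
finger_gap: 0.0291
gripper_force: 31.2
time_s: 12.35
eef_pos: [0.5897, 0.1167, 0.1137]
eef_rot: [[-0.943, 0.333, -0.003], [0.333, 0.943, -0.001], [0.002, -0.002, -1.0]]
contact_force: [0.1, -0.9, -2.0]
finger_gap: 0.029
gripper_force: 31.2
t 12.35 in frame mm [ 46.9  -3.6 113.7] turn 0.02 dtool mm [11.9  3.6 -6.3] F [ 0.1 -0.9 -2. ] gap 0.029 grip 31.2
9 0.0679 [ 0.6 -1.4]
11 0.0656 [ 0.5 -1.2]
13 0.0652 [ 0.3 -1.3]
15 0.0623 [ 0.3 -1.5]
17 0.0595 [ 0.5 -1.5]
19 0.0547 [ 0.2 -1.5]
21 0.0508 [ 0.2 -1.5]
23 0.0453 [-0.  -1.8]
None
[[285.0, 78.0], [369.0, 78.0], [284.0, 16.0], [371.0, 16.0], [267.0, 23.0], [385.0, 23.0], [273.0, 241.0], [376.0, 241.0]]
```

View pics/c6.png

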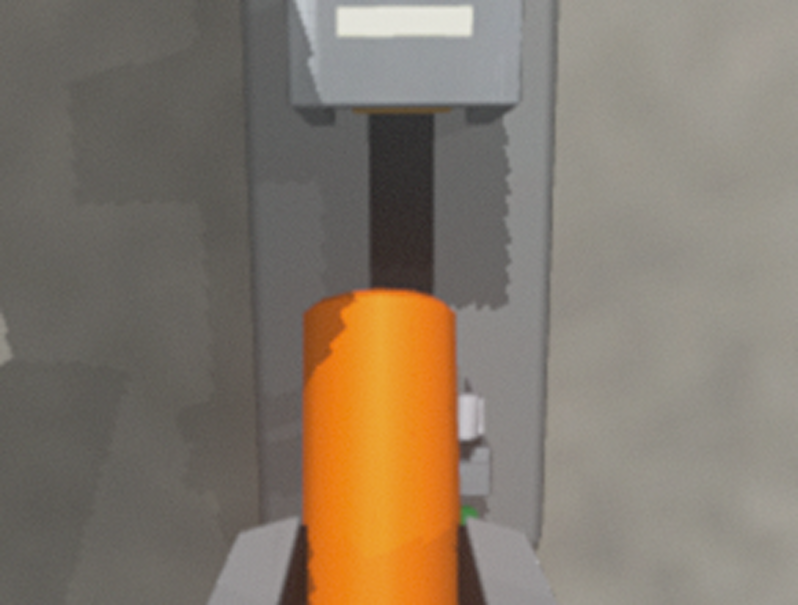

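The hood-roof corners at crop (290,105) and (520,105) are px (285.5,78) and (369,78), matching the prediction. The cell centre line at crop x≈381 sits about 5.3 mm left of the bay line at ≈402. I'll shift by that, then lower in front of the hood.

```bash
python3 -m crank '[[0.02,0.0125,0.0053,0,0],[0.02,0.0125,0,0.01,0],[0.02,0,0,0.016,0],[0.02,0,0,0.016,0],[0.02,0,0,0.0165,0]]';python3 -m crank '[[0.02,0,0,0,0],[0.02,0,0,0,0]]'
python3 - <<'E'
from pitch import *
go('charger',(.012,.0015,.056))
s=bot.state();im=optics.camera('wrist');cv2.imwrite('pics/w7.png',im[:,:,::-1])
m=cv2.inRange(cv2.cvtColor(im,cv2.COLOR_RGB2HSV),(5,150,80),(20,255,255)); m[:, :230]=0; m[:,410:]=0; m[330:]=0
m=(cv2.connectedComponents(m)[1]==cv2.connectedComponents(m)[1][200,318])
r=np.where(m.any(1))[0];print(r[0],r[-1],[(y,*[int(v) for v in np.where(m[y])[0][[0,-1]]]) for y in range(r[0]+2,r[-1],18)])
print(w2px("wrist",[inworld('charger',p) for p in [(-.042,-.0265,.08),(-.042,.0265,.08),(-.06,-.009,.08)]],s).round(1).tolist())
g=cv2.cvtColor(im,cv2.COLOR_RGB2GRAY); print(g[100,255:385:2].tolist())
E
```

```text
time_s: 12.9
eef_pos: [0.568, 0.1307, 0.0566]
eef_rot: [[-0.943, 0.333, 0.001], [0.333, 0.943, 0.0], [-0.001, 0.001, -1.0]]
contact_force: [-0.2, -0.3, -1.4]
finger_gap: 0.029
gripper_force: 31.2
time_s: 13.1
eef_pos: [0.5682, 0.1306, 0.0568]
eef_rot: [[-0.943, 0.333, -0.0], [0.333, 0.943, 0.0], [0.0, 0.0, -1.0]]
contact_force: [-0.1, 0.5, -1.2]
finger_gap: 0.0288
gripper_force: 31.2
t 13.1 in frame mm [22.   2.4 56.8] turn 0.02 dtool mm [10.  -0.9  0.8] F [-0.1  0.5 -1.2] gap 0.0288 grip 31.2
145 307 [(147, 302, 334), (165, 290, 345), (183, 291, 345), (201, 291, 345), (219, 291, 346), (237, 291, 345), (255, 291, 346), (273, 290, 348), (291, 290, 348)]
[[262.8, 120.8], [371.6, 120.8], [298.2, 82.2]]
[91, 92, 95, 92, 111, 115, 113, 113, 114, 113, 156, 149, 149, 149, 150, 148, 147, 152, 150, 150, 150, 152, 151, 149, 149, 150, 151, 153, 152, 154, 151, 151, 150, 151, 151, 153, 151, 151, 150, 152, 153, 152, 152, 152, 154, 154, 154, 153, 155, 154, 155, 156, 156, 155, 157, 156, 154, 162, 150, 141, 141, 140, 140, 139, 125]
```

```bash
python3 -m crank '[[0.02,0.004,0,0,0],[0.02,0.004,0,0,0],[0.02,0.004,0,0,0],[0.02,0,0,0,0],[0.02,0,0,0,0]]'
python3 -c "
from h import *
go('charger',(.001,.0015,.0437))"
python3 -m crank '[[0.02,0,0,0.003,0],[0.02,0,0,0.003,0],[0.02,0,0,0.002,0],[0.02,0,0,0.002,0],[0.02,0,0,0,0]]'
python3 -c "
from h import *
go('charger',(.001,.0015,.0437))"
```

```text
time_s: 13.65
eef_pos: [0.5576, 0.1347, 0.0566]
eef_rot: [[-0.943, 0.332, 0.0], [0.332, 0.943, 0.0], [-0.0, 0.0, -1.0]]
contact_force: [0.7, 0.7, -1.8]
finger_gap: 0.0289
gripper_force: 31.2
t 13.65 in frame mm [10.6  2.7 56.6] turn 0.04 dtool mm [ 9.6 -1.2 12.9] F [ 0.7  0.7 -1.8] gap 0.0289 grip 31.2
time_s: 14.15
eef_pos: [0.5589, 0.1344, 0.0473]
eef_rot: [[-0.943, 0.333, 0.003], [0.333, 0.943, -0.0], [-0.003, 0.001, -1.0]]
contact_force: [1.7, -0.1, 3.6]
finger_gap: 0.0283
gripper_force: 31.6
t 14.15 in frame mm [11.9  2.8 47.3] turn 0.01 dtool mm [10.9 -1.3  3.6] F [ 1.7 -0.1  3.6] gap 0.0283 grip 31.6
```

```bash
python3 -m crank '[[0.02,0,0,0.001,0],[0.02,0,0,0.001,0],[0.02,0,0,0,0],[0.02,0.003,0,0,0],[0.02,0.002,0,0,0]]'
python3 -c "
from h import *
go('charger',(.001,.0015,.0437))"
python3 -m crank '[[0.02,0.002,0,0,0],[0.02,0,0,0,0],[0.02,0,0,0,0]]'
python3 -c "
from h import *
go('charger',(.001,.0015,.0437)); R=bot.state();c=Q['charger'][2];print('Fx charger',R['contact_force'][:2]@[np.cos(c),np.sin(c)])"
```

```text
time_s: 14.65
eef_pos: [0.554, 0.1361, 0.0449]
eef_rot: [[-0.943, 0.333, 0.003], [0.333, 0.943, -0.0], [-0.003, 0.001, -1.0]]
contact_force: [5.5, -1.9, 2.5]
finger_gap: 0.0285
gripper_force: 31.6
t 14.65 in frame mm [ 6.7  2.8 44.9] turn 0.03 dtool mm [ 5.7 -1.3  1.2] F [ 5.5 -1.9  2.5] gap 0.0285 grip 31.6
time_s: 14.95
eef_pos: [0.5526, 0.1366, 0.045]
eef_rot: [[-0.943, 0.333, 0.004], [0.333, 0.943, -0.001], [-0.004, 0.001, -1.0]]
contact_force: [6.1, -2.2, 3.3]
finger_gap: 0.0292
gripper_force: 31.5
t 14.95 in frame mm [ 5.2  2.8 45. ] turn 0.02 dtool mm [ 4.2 -1.3  1.3] F [ 6.1 -2.2  3.3] gap 0.0292 grip 31.5
Fx charger 6.4547666203173915
```

```bash
python3 -m crank '[[0.02,0.002,0,0,0],[0.02,0.002,0,0,0],[0.02,0.001,0,0,0],[0.02,0,0,0,0],[0.02,0,0,0,0]]'
python3 -c "
from h import *
go('charger',(.001,.0015,.0437)); R=bot.state();c=Q['charger'][2];print('Fx charger',R['contact_force'][:2]@[np.cos(c),np.sin(c)])
im=optics.camera('wrist');cv2.imwrite('pics/w8.png',im[:,:,::-1])"
```

```text
time_s: 15.45
eef_pos: [0.5498, 0.1376, 0.0456]
eef_rot: [[-0.943, 0.333, 0.008], [0.333, 0.943, -0.002], [-0.008, 0.001, -1.0]]
contact_force: [8.8, -2.9, 2.9]
finger_gap: 0.0291
gripper_force: 31.4
t 15.45 in frame mm [ 2.3  2.8 45.6] turn 0.01 dtool mm [ 1.3 -1.3  1.9] F [ 8.8 -2.9  2.9] gap 0.0291 grip 31.4
Fx charger 9.217701210836587
```

```bash
python3 -m crank '[[0.02,0.002,0,0.0005,0],[0.02,0.002,0,0.0005,0],[0.02,0,0,0,0],[0.02,0,0,0,0]]'
python3 -c "
from h import *
go('charger',(.001,.0015,.0437)); R=bot.state();c=Q['charger'][2];print('Fx charger',R['contact_force'][:2]@[np.cos(c),np.sin(c)])"
```

```text
time_s: 15.9
eef_pos: [0.5476, 0.1384, 0.0455]
eef_rot: [[-0.943, 0.333, 0.012], [0.333, 0.943, -0.002], [-0.012, 0.002, -1.0]]
contact_force: [11.0, -5.7, 3.3]
finger_gap: 0.0287
gripper_force: 31.4
t 15.9 in frame mm [-0.   2.8 45.5] turn -0.0 dtool mm [-1.  -1.3  1.8] F [11.  -5.7  3.3] gap 0.0287 grip 31.4
Fx charger 12.325450354248336
```

```bash
python3 -m crank '[[0.02,0.0015,0,0.0005,0],[0.02,0,0,0.0015,0],[0.02,0,0,0.0015,0],[0.02,0,0,0,0]]' 28
python3 -c "
from h import *
go('charger',(0,.0015,.0368)); R=bot.state();c=Q['charger'][2];print('Fx charger',R['contact_force'][:2]@[np.cos(c),np.sin(c)])"
python3 -m crank '[[0.02,0,0,0.0015,0],[0.02,0,0,0.0015,0],[0.02,0,0,0,0]]'
python3 -c "
from h import *
go('charger',(0,.0015,.0368)); R=bot.state();c=Q['charger'][2];print('Fx charger',R['contact_force'][:2]@[np.cos(c),np.sin(c)])"
```

```text
time_s: 16.3
eef_pos: [0.5476, 0.1382, 0.0429]
eef_rot: [[-0.943, 0.333, 0.015], [0.333, 0.943, -0.004], [-0.015, 0.002, -1.0]]
contact_force: [12.6, -6.2, 4.3]
finger_gap: 0.0288
gripper_force: 27.7
t 16.3 in frame mm [ 0.   2.7 42.9] turn -0.02 dtool mm [ 0.1 -1.2  6.1] F [12.6 -6.2  4.3] gap 0.0288 grip 27.7
Fx charger 13.943975697441239
time_s: 16.6
eef_pos: [0.5478, 0.1379, 0.0416]
eef_rot: [[-0.943, 0.334, 0.016], [0.334, 0.943, -0.004], [-0.016, 0.001, -1.0]]
contact_force: [9.6, -6.1, 11.3]
finger_gap: 0.029
gripper_force: 28.3
t 16.6 in frame mm [ 0.3  2.4 41.6] turn -0.02 dtool mm [ 0.4 -0.9  4.8] F [ 9.6 -6.1 11.3] gap 0.029 grip 28.3
Fx charger 11.067780559631236
```

Run:
```python
from h import *
s=bot.state();w=optics.camera('wrist');sc=optics.camera('scene');t=optics.camera('top')
cv2.imwrite('pics/w9.png',w[:,:,::-1]);cv2.imwrite('pics/s9.png',sc[:,:,::-1]);cv2.imwrite('pics/t9.png',t[:,:,::-1])
for n in("scene","top"): print(n,w2px(n,[inworld('charger',p) for p in [(.05,0,.051),(-.042,0,.08)]]).round(1).tolist())
p=w2px("scene",[inworld('charger',(.04,0,.051))])[0].astype(int)
b=cv2.resize(sc[p[1]-20:p[1]+20,p[0]-20:p[0]+20,::-1],(400,400),interpolation=cv2.INTER_CUBIC)
a=cv2.resize(w[60:360,170:470,::-1],(400,400),interpolation=cv2.INTER_CUBIC)
cv2.imwrite("pics/m9.png",np.hstack([a,b]))
```

```text
scene [[363.8, 208.7], [370.1, 182.2]]
top [[285.2, 171.5], [273.5, 196.9]]
```

View pics/m9.png

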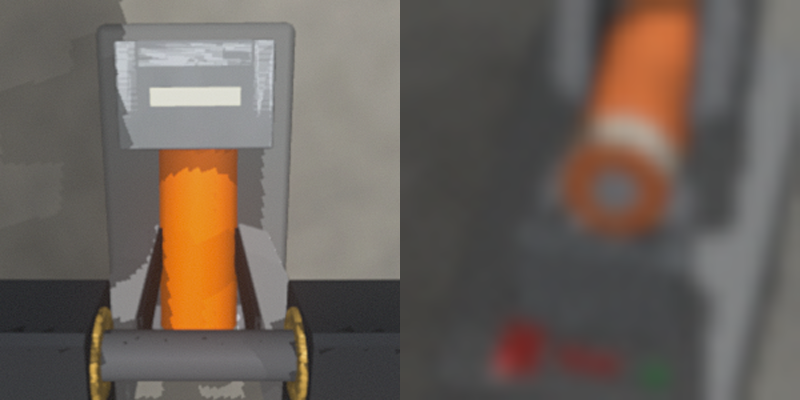

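Run:
```python
from h import *
p=w2px("scene",[inworld('charger',(.04,0,.051))])[0].astype(int)
f=lambda X:((w2px("scene",[inworld('charger',X)])[0]+.5-p+20)*10+[400,0]).round(0)
for t in (6,8,10,12):
  for g in (0,3):
    tr=np.radians(t);tail=51.0+0
    xn=.3+(50-g)*np.cos(tr); zn=35+16*np.cos(tr)+100*np.sin(tr)
    print(t,g,"nose",round(xn,1),round(zn,1),f((xn/1e3,0,zn/1e3)))
print("wall top inner/outer",f((.05,-.0265,.051)),f((.05,.0265,.051)),f((.06,-.02,.051)),f((.06,.02,.051)),"base edge",f((.088,-.045,.02)),f((.088,.045,.02)))
# hood roof in wrist vs cell band: distance
w=cv2.imread('pics/w9.png');
```

```text
6 0 nose 50.0 61.4 [606. 205.]
6 3 nose 47.0 61.4 [608. 199.]
8 0 nose 49.8 64.8 [607. 196.]
8 3 nose 46.8 64.8 [608. 190.]
10 0 nose 49.5 68.1 [608. 187.]
10 3 nose 46.6 68.1 [609. 180.]
12 0 nose 49.2 71.4 [608. 177.]
12 3 nose 46.3 71.4 [610. 171.]
wall top inner/outer [514. 216.] [693. 248.] [529. 242.] [665. 266.] base edge [420. 369.] [726. 425.]
```

The right panel shows the nose disc centred at (615,190), just above and inside the wall, lined up with the bay. The left panel shows the tail squarely under the hood. I'll keep lowering while watching the force.

```bash
python3 -m crank '[[0.02,0,0,0.001,0],[0.02,0,0,0.001,0],[0.02,0,0,0,0]]'
python3 -m crank '[[0.02,0,0,0.001,0],[0.02,0,0,0,0]]'
python3 -c "
from h import *
go('charger',(0,.0015,.0368)); R=bot.state();c=Q['charger'][2];print('Fx charger',R['contact_force'][:2]@[np.cos(c),np.sin(c)])"
```

```text
time_s: 17.05
eef_pos: [0.5479, 0.1379, 0.0413]
eef_rot: [[-0.943, 0.333, 0.017], [0.333, 0.943, -0.004], [-0.017, 0.002, -1.0]]
contact_force: [7.9, -7.8, 16.6]
finger_gap: 0.0284
gripper_force: 29.0
time_s: 17.25
eef_pos: [0.5479, 0.138, 0.0412]
eef_rot: [[-0.943, 0.333, 0.017], [0.333, 0.943, -0.004], [-0.017, 0.002, -1.0]]
contact_force: [5.2, -7.0, 21.1]
finger_gap: 0.0287
gripper_force: 29.3
t 17.25 in frame mm [ 0.4  2.5 41.2] turn -0.01 dtool mm [ 0.5 -1.   4.4] F [ 5.2 -7.  21.1] gap 0.0287 grip 29.3
Fx charger 7.2101307802730155
```

Blocked: the nose rim is catching the wall edge (Fx falling, Fz rising, no travel), with a small sideways load too. I'll back up, centre it and compress the spring slightly more.

```bash
python3 -m crank '[[0.02,0,0,-0.003,0],[0.02,0,-0.001,-0.003,0],[0.02,0,0,0,0],[0.02,0,0,0,0]]'
cat > st.py <<'E'
from h import *
go('charger',(0,.0015,.0368)); R=bot.state();c=Q['charger'][2];F=R['contact_force'];print('F charger x %.1f y %.1f z %.1f'%(F[:2]@[np.cos(c),np.sin(c)],F[:2]@[-np.sin(c),np.cos(c)],F[2]))
E
python3 st.py
python3 -m crank '[[0.02,0.001,0,0,0],[0.02,0,0,0,0],[0.02,0,0,0,0]]'
python3 st.py
```

```text
time_s: 17.65
eef_pos: [0.547, 0.1381, 0.0425]
eef_rot: [[-0.943, 0.333, 0.015], [0.333, 0.943, -0.002], [-0.015, 0.003, -1.0]]
contact_force: [12.5, -4.7, 3.5]
finger_gap: 0.0283
gripper_force: 27.5
t 17.65 in frame mm [-0.5  2.3 42.5] turn -0.02 dtool mm [-0.4 -0.8  5.7] F [12.5 -4.7  3.5] gap 0.0283 grip 27.5
F charger x 13.4 y -0.3 z 3.5
time_s: 17.95
eef_pos: [0.5466, 0.1383, 0.0427]
eef_rot: [[-0.943, 0.333, 0.016], [0.333, 0.943, -0.002], [-0.016, 0.003, -1.0]]
contact_force: [13.2, -4.6, 2.5]
finger_gap: 0.0287
gripper_force: 27.5
t 17.95 in frame mm [-1.   2.4 42.7] turn -0.02 dtool mm [-0.9 -0.9  5.9] F [13.2 -4.6  2.5] gap 0.0287 grip 27.5
F charger x 14.0 y 0.1 z 2.5
```

```bash
python3 -m crank '[[0.02,0.001,0,0.001,0],[0.02,0,0,0.0015,0],[0.02,0,0,0,0]]'
python3 st.py
python3 -m crank '[[0.02,0.0003,0,0.0015,0],[0.02,0,0,0.001,0],[0.02,0,0,0,0]]'
python3 st.py
```

```text
time_s: 18.25
eef_pos: [0.5469, 0.1381, 0.0418]
eef_rot: [[-0.943, 0.334, 0.019], [0.334, 0.943, -0.003], [-0.019, 0.003, -1.0]]
contact_force: [13.2, -6.2, 6.7]
finger_gap: 0.0292
gripper_force: 27.9
t 18.25 in frame mm [-0.6  2.3 41.8] turn -0.03 dtool mm [-0.5 -0.8  5. ] F [13.2 -6.2  6.7] gap 0.0292 grip 27.9
F charger x 14.5 y -1.5 z 6.7
time_s: 18.55
eef_pos: [0.5473, 0.1381, 0.0412]
eef_rot: [[-0.943, 0.334, 0.021], [0.334, 0.943, -0.003], [-0.021, 0.004, -1.0]]
contact_force: [11.6, -6.3, 14.2]
finger_gap: 0.0287
gripper_force: 28.6
t 18.55 in frame mm [-0.2  2.5 41.2] turn -0.02 dtool mm [-0.1 -1.   4.4] F [11.6 -6.3 14.2] gap 0.0287 grip 28.6
F charger x 13.1 y -2.0 z 14.2
```

Run:
```python
from h import *
s=bot.state();c=Q['charger'][2];F=s['contact_force'];M=s['moment']
Rz=np.array([[np.cos(c),np.sin(c),0],[-np.sin(c),np.cos(c),0],[0,0,1]])
print("F",Rz@F,"M",Rz@M)
```

```text
F [13.05803975 -2.02506697 14.18045546] M [-0.46616362 -2.59131817 -0.06231876]
```

```bash
cat >> st.py <<'E'
M=R['moment'];print('My %.3f Mx %.3f'%(M[:2]@[-np.sin(c),np.cos(c)],M[:2]@[np.cos(c),np.sin(c)]))
E
python3 -m crank '[[0.02,0,0,0.001,0],[0.02,0,0,0,0]]';python3 st.py;python3 -m crank '[[0.02,0,0,-0.003,0],[0.02,0,0,-0.001,0],[0.02,0,0,0,0]]';python3 st.py; python3 -m crank '[[0.02,0,0,-0.003,0],[0.02,0,0,-0.002,0],[0.02,0,0,0,0]]';python3 st.py
```

```text
time_s: 18.75
eef_pos: [0.5474, 0.1381, 0.0407]
eef_rot: [[-0.943, 0.333, 0.021], [0.333, 0.943, -0.003], [-0.021, 0.004, -1.0]]
contact_force: [10.2, -6.9, 14.1]
finger_gap: 0.0287
gripper_force: 28.8
t 18.75 in frame mm [-0.2  2.5 40.7] turn -0.02 dtool mm [-0.1 -1.   3.9] F [10.2 -6.9 14.1] gap 0.0287 grip 28.8
F charger x 11.9 y -3.1 z 14.1
My -2.325 Mx -0.578
time_s: 19.05
eef_pos: [0.5465, 0.1382, 0.0421]
eef_rot: [[-0.943, 0.334, 0.019], [0.334, 0.943, -0.003], [-0.019, 0.003, -1.0]]
contact_force: [13.7, -5.7, 6.4]
finger_gap: 0.0286
gripper_force: 27.8
t 19.05 in frame mm [-1.   2.3 42.1] turn -0.03 dtool mm [-0.9 -0.8  5.3] F [13.7 -5.7  6.4] gap 0.0286 grip 27.8
F charger x 14.8 y -0.8 z 6.4
My -2.856 Mx -0.187
time_s: 19.35
eef_pos: [0.5445, 0.1388, 0.0448]
eef_rot: [[-0.943, 0.333, 0.014], [0.333, 0.943, -0.002], [-0.014, 0.003, -1.0]]
contact_force: [14.5, -3.6, -0.4]
finger_gap: 0.0285
gripper_force: 27.2
t 19.35 in frame mm [-3.1  2.2 44.8] turn -0.02 dtool mm [-3.  -0.7  8. ] F [14.5 -3.6 -0.4] gap 0.0285 grip 27.2
F charger x 14.8 y 1.4 z -0.4
My -2.787 Mx 0.164
```

```bash
python3 -m crank '[[0.02,0,-0.0003,0.002,0],[0.02,0,0,0.002,0],[0.02,0.0005,0,0.002,0],[0.02,0.0005,0,0.0015,0]]' 34;python3 st.py;python3 -m crank '[[0.02,0.0005,-0.0003,0.0015,0],[0.02,0.0005,0,0.001,0],[0.02,0,0,0,0]]';python3 st.py
```

```text
time_s: 19.75
eef_pos: [0.5462, 0.1384, 0.0413]
eef_rot: [[-0.943, 0.333, 0.02], [0.333, 0.943, -0.003], [-0.02, 0.004, -1.0]]
contact_force: [11.8, -6.3, 15.0]
finger_gap: 0.0285
gripper_force: 34.6
t 19.75 in frame mm [-1.3  2.4 41.3] turn -0.02 dtool mm [-1.2 -0.9  4.5] F [11.8 -6.3 15. ] gap 0.0285 grip 34.6
F charger x 13.2 y -2.0 z 15.0
My -2.531 Mx -0.494
time_s: 20.05
eef_pos: [0.5467, 0.1382, 0.0404]
eef_rot: [[-0.942, 0.334, 0.024], [0.334, 0.943, -0.003], [-0.024, 0.005, -1.0]]
contact_force: [12.5, -6.6, 15.4]
finger_gap: 0.0285
gripper_force: 34.7
t 20.05 in frame mm [-0.8  2.4 40.4] turn -0.03 dtool mm [-0.7 -0.9  3.7] F [12.5 -6.6 15.4] gap 0.0285 grip 34.7
F charger x 14.0 y -2.0 z 15.4
My -2.782 Mx -0.397
```

```bash
python3 -m crank '[[0.02,0.0002,-0.0003,0.0015,0],[0.02,0.0002,0,0.001,0],[0.02,0,0,0,0]]';python3 st.py;python3 -m crank '[[0.02,0.0003,0,0.0015,0],[0.02,0,0,0.001,0],[0.02,0,0,0,0]]';python3 st.py
```

```text
time_s: 20.35
eef_pos: [0.5471, 0.1381, 0.0393]
eef_rot: [[-0.942, 0.333, 0.026], [0.334, 0.943, -0.003], [-0.026, 0.006, -1.0]]
contact_force: [12.3, -7.2, 18.2]
finger_gap: 0.0285
gripper_force: 35.1
t 20.35 in frame mm [-0.5  2.4 39.3] turn -0.03 dtool mm [-0.4 -0.9  2.5] F [12.3 -7.2 18.2] gap 0.0285 grip 35.1
F charger x 14.0 y -2.7 z 18.2
My -2.682 Mx -0.565
time_s: 20.65
eef_pos: [0.5472, 0.1382, 0.0378]
eef_rot: [[-0.942, 0.333, 0.027], [0.333, 0.943, -0.003], [-0.027, 0.006, -1.0]]
contact_force: [11.1, -8.2, 21.9]
finger_gap: 0.0285
gripper_force: 35.4
t 20.65 in frame mm [-0.3  2.5 37.8] turn -0.02 dtool mm [-0.3 -1.   1. ] F [11.1 -8.2 21.9] gap 0.0285 grip 35.4
F charger x 13.2 y -4.0 z 21.9
My -2.513 Mx -0.711
```

```bash
python3 -m crank '[[0.02,0,-0.0007,0.0015,0],[0.02,0,0,0.001,0],[0.02,0,0,0,0]]';python3 st.py;python3 -m crank '[[0.02,0,0,0.0015,0],[0.02,0,0,0,0]]';python3 st.py
```

```text
time_s: 20.95
eef_pos: [0.5473, 0.1381, 0.0376]
eef_rot: [[-0.942, 0.333, 0.029], [0.333, 0.943, -0.002], [-0.028, 0.008, -1.0]]
contact_force: [8.6, -6.5, 31.1]
finger_gap: 0.0283
gripper_force: 36.3
t 20.95 in frame mm [-0.2  2.5 37.6] turn -0.01 dtool mm [-0.2 -1.   0.8] F [ 8.6 -6.5 31.1] gap 0.0283 grip 36.3
F charger x 10.3 y -3.3 z 31.1
My -1.877 Mx -0.827
time_s: 21.15
eef_pos: [0.5473, 0.1382, 0.0373]
eef_rot: [[-0.942, 0.333, 0.029], [0.333, 0.943, -0.002], [-0.028, 0.008, -1.0]]
contact_force: [5.2, -7.2, 35.8]
finger_gap: 0.0284
gripper_force: 36.7
t 21.15 in frame mm [-0.2  2.5 37.3] turn -0.01 dtool mm [-0.2 -1.   0.5] F [ 5.2 -7.2 35.8] gap 0.0284 grip 36.7
F charger x 7.3 y -5.0 z 35.8
My -1.469 Mx -1.043
```

```bash
python3 -m crank '[[0.02,0,0,-0.002,0],[0.02,0,0,-0.002,0],[0.02,0,0,0,0]]' 45;python3 st.py;python3 -m crank '[[0.02,0.0015,0,0,0],[0.02,0.001,0,0,0],[0.02,0,0,0,0]]';python3 st.py
```

```text
time_s: 21.45
eef_pos: [0.5472, 0.1381, 0.0375]
eef_rot: [[-0.942, 0.333, 0.028], [0.333, 0.943, -0.002], [-0.027, 0.008, -1.0]]
contact_force: [11.6, -6.0, 21.0]
finger_gap: 0.0281
gripper_force: 46.1
t 21.45 in frame mm [-0.4  2.5 37.5] turn -0.02 dtool mm [-0.3 -1.   0.7] F [11.6 -6.  21. ] gap 0.0281 grip 46.1
F charger x 12.9 y -1.8 z 21.0
My -2.634 Mx -0.326
time_s: 21.75
eef_pos: [0.5472, 0.1382, 0.0376]
eef_rot: [[-0.942, 0.334, 0.033], [0.334, 0.943, -0.003], [-0.032, 0.008, -0.999]]
contact_force: [17.4, -7.8, 17.1]
finger_gap: 0.0278
gripper_force: 45.7
t 21.75 in frame mm [-0.4  2.5 37.6] turn -0.03 dtool mm [-0.4 -1.   0.8] F [17.4 -7.8 17.1] gap 0.0278 grip 45.7
F charger x 19.0 y -1.6 z 17.1
My -3.635 Mx -0.290
```

```bash
python3 -m crank '[[0.02,0,0,-0.002,0],[0.02,0,0,-0.001,0],[0.02,0,0,0,0]]';python3 st.py
```

```text
time_s: 22.05
eef_pos: [0.5463, 0.1382, 0.0381]
eef_rot: [[-0.942, 0.334, 0.031], [0.334, 0.943, -0.003], [-0.03, 0.008, -1.0]]
contact_force: [20.4, -7.0, 8.5]
finger_gap: 0.0279
gripper_force: 44.8
t 22.05 in frame mm [-1.2  2.2 38.1] turn -0.06 dtool mm [-1.1 -0.7  1.3] F [20.4 -7.   8.5] gap 0.0279 grip 44.8
F charger x 21.5 y 0.2 z 8.5
My -4.148 Mx 0.084
```

```bash
python3 -m crank '[[0.02,0,0,-0.001,0],[0.02,0.0005,0,-0.001,0],[0.02,0,0,0,0]]';python3 st.py;python3 -m crank '[[0.02,0,0,-0.001,0],[0.02,0.000,0,-0.001,0],[0.02,0,0,0,0]]';python3 st.py
```

```text
time_s: 22.35
eef_pos: [0.5449, 0.1387, 0.0387]
eef_rot: [[-0.942, 0.334, 0.028], [0.334, 0.943, -0.002], [-0.027, 0.007, -1.0]]
contact_force: [20.9, -5.3, 4.4]
finger_gap: 0.028
gripper_force: 44.5
t 22.35 in frame mm [-2.7  2.2 38.7] turn -0.05 dtool mm [-2.7 -0.7  2. ] F [20.9 -5.3  4.4] gap 0.028 grip 44.5
F charger x 21.4 y 2.0 z 4.4
My -4.101 Mx 0.241
time_s: 22.65
eef_pos: [0.5435, 0.139, 0.0395]
eef_rot: [[-0.942, 0.334, 0.025], [0.334, 0.943, -0.002], [-0.024, 0.007, -1.0]]
contact_force: [19.6, -4.9, 3.4]
finger_gap: 0.0278
gripper_force: 44.2
t 22.65 in frame mm [-4.1  2.1 39.5] turn -0.05 dtool mm [-4.  -0.6  2.7] F [19.6 -4.9  3.4] gap 0.0278 grip 44.2
F charger x 20.1 y 1.9 z 3.4
My -3.907 Mx 0.413
```

```bash
python3 -m crank '[[0.02,-0.0003,0,0.0015,0],[0.02,0,0,0.0015,0],[0.02,0,0,0.0015,0],[0.02,0,0,0,0]]' 40;python3 st.py;python3 -m crank '[[0.02,0,0,0.0015,0],[0.02,0.000,0,0.001,0],[0.02,0,0,0,0]]';python3 st.py
```

```text
time_s: 23.05
eef_pos: [0.5442, 0.139, 0.0384]
eef_rot: [[-0.942, 0.333, 0.027], [0.334, 0.943, -0.002], [-0.026, 0.007, -1.0]]
contact_force: [13.1, -5.5, 15.5]
finger_gap: 0.0281
gripper_force: 40.6
t 23.05 in frame mm [-3.4  2.3 38.4] turn -0.03 dtool mm [-3.4 -0.8  1.7] F [13.1 -5.5 15.5] gap 0.0281 grip 40.6
F charger x 14.2 y -0.8 z 15.5
My -2.942 Mx -0.105
time_s: 23.35
eef_pos: [0.5448, 0.1389, 0.0375]
eef_rot: [[-0.942, 0.333, 0.028], [0.333, 0.943, -0.002], [-0.027, 0.008, -1.0]]
contact_force: [12.0, -6.4, 20.6]
finger_gap: 0.0281
gripper_force: 41.1
t 23.35 in frame mm [-2.9  2.4 37.5] turn -0.02 dtool mm [-2.9 -0.9  0.7] F [12.  -6.4 20.6] gap 0.0281 grip 41.1
F charger x 13.4 y -2.0 z 20.6
My -2.644 Mx -0.391
```

```bash
python3 -m crank '[[0.02,0,0,0.001,0],[0.02,0,0,0.001,0],[0.02,0,0,0,0]]';python3 st.py
```

```text
time_s: 23.65
eef_pos: [0.5453, 0.1388, 0.0365]
eef_rot: [[-0.942, 0.333, 0.03], [0.333, 0.943, -0.002], [-0.029, 0.008, -1.0]]
contact_force: [12.0, -6.2, 23.9]
finger_gap: 0.0282
gripper_force: 41.5
t 23.65 in frame mm [-2.3  2.4 36.5] turn -0.02 dtool mm [-2.3 -0.9 -0.2] F [12.  -6.2 23.9] gap 0.0282 grip 41.5
F charger x 13.4 y -1.8 z 23.9
My -2.635 Mx -0.528
```

```bash
python3 -m crank '[[0.02,0,0,0.001,0],[0.02,0,0,0.001,0],[0.02,0,0,0,0]]';python3 st.py; python3 -m crank '[[0.02,0,0,0.001,0],[0.02,0,0,0,0]]';python3 st.py
```

```text
time_s: 23.95
eef_pos: [0.5455, 0.1386, 0.0347]
eef_rot: [[-0.942, 0.333, 0.03], [0.333, 0.943, -0.002], [-0.029, 0.008, -1.0]]
contact_force: [12.1, -8.1, 23.3]
finger_gap: 0.0284
gripper_force: 41.6
t 23.95 in frame mm [-2.1  2.4 34.7] turn -0.03 dtool mm [-2.1 -0.9 -2. ] F [12.1 -8.1 23.3] gap 0.0284 grip 41.6
F charger x 14.1 y -3.7 z 23.3
My -2.612 Mx -0.609
time_s: 24.15
eef_pos: [0.5456, 0.1386, 0.0347]
eef_rot: [[-0.942, 0.333, 0.03], [0.333, 0.943, -0.002], [-0.029, 0.008, -1.0]]
contact_force: [8.9, -7.4, 28.0]
finger_gap: 0.0282
gripper_force: 42.0
t 24.15 in frame mm [-2.   2.4 34.7] turn -0.02 dtool mm [-2.1 -0.9 -2.1] F [ 8.9 -7.4 28. ] gap 0.0282 grip 42.0
F charger x 10.9 y -4.0 z 28.0
My -2.373 Mx -0.784
```

```bash
python3 -m crank '[[0.02,-0.001,0,-0.0015,0],[0.02,-0.0015,0,-0.0015,0],[0.02,-0.001,0,-0.001,0],[0.02,0,0,0,0]]';python3 st.py
python3 - <<'E'
from pitch import *
s=bot.state();sc=optics.camera('scene');w=optics.camera('wrist');cv2.imwrite('pics/s10.png',sc[:,:,::-1]);cv2.imwrite('pics/w10.png',w[:,:,::-1])
hsv=cv2.cvtColor(sc,cv2.COLOR_RGB2HSV)
for f in ('s9','s10'):
    im=cv2.imread(f'pics/{f}.png');h=cv2.cvtColor(im,cv2.COLOR_BGR2HSV)[180:225,345:390]
    m=cv2.inRange(h,(3,100,60),(20,255,255)); r=np.where(m.any(1))[0]+180
    print(f,r.min(),r.max(),cv2.moments(m)['m01']/cv2.moments(m)['m00']+180)
    # face stud: grey pixels inside ring; give lowest orange rows
    print([(int(y),int((np.where(m[y-180])[0]+345).min()),int((np.where(m[y-180])[0]+345).max())) for y in r[-8:]])
E
```

```text
time_s: 24.55
eef_pos: [0.5454, 0.1386, 0.0348]
eef_rot: [[-0.943, 0.333, 0.022], [0.333, 0.943, -0.0], [-0.021, 0.007, -1.0]]
contact_force: [9.5, -4.1, 18.7]
finger_gap: 0.0283
gripper_force: 41.0
t 24.55 in frame mm [-2.1  2.3 34.8] turn -0.01 dtool mm [-2.2 -0.8 -2. ] F [ 9.5 -4.1 18.7] gap 0.0283 grip 41.0
F charger x 10.4 y -0.7 z 18.7
My -1.924 Mx -0.153
s9 184 208 195.23560209424085
[(201, 361, 367), (202, 361, 368), (203, 360, 369), (204, 360, 370), (205, 361, 370), (206, 361, 369), (207, 362, 369), (208, 363, 368)]
s10 184 209 195.02061855670104
[(201, 368, 372), (202, 369, 372), (203, 371, 371), (205, 361, 367), (206, 360, 368), (207, 360, 369), (208, 361, 369), (209, 368, 368)]
```

Run:
```python
from h import *
for t in (0,1.5,3,5):
    a=np.radians(t); n=np.array([np.cos(a),0,np.sin(a)]);u=np.array([-np.sin(a),0,np.cos(a)])
    o=np.array([-50+.8*0,0,51.])
    pts=[o+98*n+16*u,o+98*n+7*u,o+100*n,o+76*n+16*u]
    pts=[p+[0,1.5,0] for p in pts]
    print(t,w2px("scene",[inworld('charger',p/1e3) for p in pts]).round(1).tolist())
im=cv2.imread('pics/s10.png');
for y in range(194,213): print(y,[tuple(int(v) for v in im[y,x,::-1]) for x in range(358,373,2)])
```

```text
0 [[364.8, 204.2], [364.6, 206.6], [364.3, 208.8], [366.2, 199.5]]
1.5 [[364.9, 203.5], [364.7, 205.8], [364.4, 208.1], [366.3, 198.9]]
3 [[365.0, 202.7], [364.8, 205.1], [364.5, 207.4], [366.4, 198.3]]
5 [[365.1, 201.6], [364.9, 204.1], [364.6, 206.5], [366.5, 197.4]]
194 [(72, 73, 73), (99, 99, 102), (94, 92, 93), (144, 79, 49), (194, 106, 58), (206, 117, 66), (188, 103, 56), (145, 85, 59)]
195 [(69, 70, 71), (93, 94, 96), (94, 90, 91), (155, 83, 48), (198, 108, 60), (204, 114, 64), (183, 99, 55), (135, 82, 62)]
196 [(65, 66, 67), (83, 84, 85), (94, 84, 84), (164, 89, 52), (201, 111, 62), (204, 115, 64), (179, 97, 55), (126, 80, 63)]
197 [(65, 66, 66), (72, 73, 74), (97, 76, 71), (172, 93, 53), (204, 115, 64), (205, 116, 65), (177, 96, 53), (119, 78, 64)]
198 [(65, 65, 66), (67, 66, 67), (105, 71, 59), (178, 97, 53), (205, 118, 64), (206, 117, 64), (178, 97, 54), (116, 78, 63)]
199 [(66, 66, 66), (68, 66, 65), (112, 70, 51), (184, 103, 60), (208, 123, 72), (206, 116, 64), (178, 96, 53), (115, 75, 60)]
200 [(67, 66, 67), (69, 66, 64), (120, 78, 59), (184, 119, 87), (207, 139, 100), 
[... 843 characters left out ...]
, (107, 74, 59), (115, 74, 57), (102, 86, 81), (111, 83, 72), (125, 75, 51), (116, 95, 83), (95, 95, 97)]
208 [(79, 79, 81), (96, 75, 68), (102, 77, 69), (91, 88, 89), (98, 84, 80), (117, 72, 51), (109, 84, 72), (87, 87, 89)]
209 [(77, 79, 81), (83, 77, 77), (87, 78, 77), (83, 83, 86), (87, 81, 81), (107, 77, 65), (105, 87, 80), (82, 81, 83)]
210 [(74, 77, 79), (75, 77, 79), (78, 80, 80), (79, 81, 84), (79, 79, 80), (96, 85, 83), (105, 100, 99), (83, 84, 86)]
211 [(73, 74, 76), (72, 74, 76), (75, 77, 79), (77, 79, 81), (74, 75, 77), (88, 89, 90), (102, 104, 107), (83, 86, 87)]
212 [(70, 71, 73), (70, 71, 73), (72, 73, 74), (72, 73, 75), (72, 73, 75), (80, 81, 85), (91, 93, 96), (80, 81, 83)]
```

The picture values put the band-to-face edge at row ~204.5, against 204.2 predicted for a seated cell, so it looks level. I'll ease off and release.

```bash
python3 -m crank '[[0.02,-0.001,0,-0.0015,0],[0.02,-0.0015,0,-0.001,0],[0.02,0,0,0,0]]';python3 st.py; python3 -m crank '[[0.045,0,0,0,0],[0.05,0,0,0,0],[0.05,0,0,0,0],[0.05,0,0,0,0],[0.05,0,0,0,0]]';python3 st.py;python3 -m crank '[[0.05,0,0,-0.02,0],[0.05,0,0,-0.03,0],[0.05,0,0,-0.03,0],[0.05,0,0,0,0],[0.05,0,0,0,0]]';python3 - <<'E'
from h import *
go('charger',(.036,.0015,.07))
s=bot.state();sc=optics.camera('scene');w=optics.camera('wrist');cv2.imwrite('pics/s11.png',sc[:,:,::-1]);cv2.imwrite('pics/w11.png',w[:,:,::-1])
im=sc
for y in range(196,212): print(y,[tuple(int(v) for v in im[y,x]) for x in range(360,371,2)])
E
```

```text
time_s: 24.95
eef_pos: [0.5453, 0.1386, 0.0348]
eef_rot: [[-0.943, 0.333, 0.016], [0.333, 0.943, 0.001], [-0.015, 0.006, -1.0]]
contact_force: [8.2, -1.5, 13.2]
finger_gap: 0.0283
gripper_force: 40.5
t 24.95 in frame mm [-2.3  2.3 34.8] turn 0.01 dtool mm [-2.3 -0.8 -1.9] F [ 8.2 -1.5 13.2] gap 0.0283 grip 40.5
F charger x 8.2 y 1.3 z 13.2
My -1.578 Mx 0.191
time_s: 25.45
eef_pos: [0.5374, 0.1386, 0.0282]
eef_rot: [[-0.943, 0.332, -0.003], [0.332, 0.943, -0.0], [0.003, -0.001, -1.0]]
contact_force: [-0.1, -0.1, 0.8]
finger_gap: 0.0497
gripper_force: 0.0
t 25.45 in frame mm [-9.7 -0.3 28.2] turn 0.04 dtool mm [-9.7  1.8 -8.6] F [-0.1 -0.1  0.8] gap 0.0497 grip 0.0
F charger x -0.1 y -0.1 z 0.8
My 0.030 Mx 0.015
time_s: 25.95
eef_pos: [0.5388, 0.1387, 0.1096]
eef_rot: [[-0.943, 0.333, 0.001], [0.333, 0.943, 0.0], [-0.001, 0.0, -1.0]]
contact_force: [0.4, -0.8, -0.0]
finger_gap: 0.0499
gripper_force: 0.0
t 25.95 in frame mm [-8.500e+00  1.000e-01  1.096e+02] turn 0.04 dtool mm [-44.4   1.3  39.6] F [ 0.4 -0.8 -0. ] gap 0.0499 grip 0.0
196 [(102, 105, 106), (101, 79, 72), (174, 95, 54), 
[... 838 characters left out ...]
65, 151, 138), (140, 125, 114)]
205 [(118, 101, 95), (132, 88, 66), (133, 87, 63), (146, 102, 80), (152, 122, 105), (133, 125, 117)]
206 [(116, 87, 76), (123, 74, 50), (117, 79, 63), (124, 78, 58), (136, 93, 70), (124, 111, 103)]
207 [(118, 90, 81), (114, 74, 57), (103, 86, 82), (109, 80, 70), (125, 76, 52), (116, 94, 84)]
208 [(118, 104, 102), (104, 80, 72), (91, 88, 88), (97, 83, 80), (117, 73, 51), (110, 84, 72)]
209 [(117, 116, 119), (92, 84, 83), (82, 84, 87), (87, 81, 81), (107, 78, 65), (106, 90, 83)]
210 [(106, 109, 113), (86, 87, 88), (79, 81, 84), (81, 80, 81), (96, 86, 83), (110, 107, 107)]
211 [(84, 87, 89), (78, 81, 83), (77, 79, 82), (75, 77, 79), (88, 89, 91), (112, 116, 118)]
```

```bash
python3 -m crank '[[0.0,-0.02,0.002,0,0],[0.0,-0.0285,0,0,0],[0.0,0,0,0.015,0],[0.0,0,0,0.015,0],[0.0,0,0,0,0]]' 20;python3 st.py;python3 -m crank '[[0,0,0,0.003,0],[0.0,0,0,0.003,0],[0.0,0,0,0.003,0],[0.0,0,0,0,0]]';python3 st.py
```

```text
time_s: 26.55
eef_pos: [0.5812, 0.1242, 0.0741]
eef_rot: [[-0.943, 0.333, -0.01], [0.333, 0.943, -0.001], [0.009, -0.004, -1.0]]
contact_force: [-0.1, 0.6, -0.5]
finger_gap: 0.0137
gripper_force: 0.0
t 26.55 in frame mm [36.3  0.6 74.1] turn 0.04 dtool mm [36.   1.  37.6] F [-0.1  0.6 -0.5] gap 0.0137 grip 0.0
F charger x -0.3 y 0.5 z -0.5
My -0.009 Mx 0.005
time_s: 26.95
eef_pos: [0.5848, 0.1245, 0.0704]
eef_rot: [[-0.943, 0.332, 0.0], [0.332, 0.943, 0.0], [0.0, 0.0, -1.0]]
contact_force: [0.0, -0.4, -0.1]
finger_gap: 0.0002
gripper_force: 0.0
t 26.95 in frame mm [39.7  2.1 70.4] turn 0.04 dtool mm [39.7 -0.6 33.6] F [ 0.  -0.4 -0.1] gap 0.0002 grip 0.0
F charger x 0.2 y -0.4 z -0.1
My 0.044 Mx 0.007
```

```bash
for i in 1; do python3 -m crank '[[0,0,0,0.001,0],[0.0,0,0,0.001,0],[0.0,0,0,0,0]]';python3 st.py;done; python3 -m crank '[[0,0,0,0.001,0],[0.0,0,0,0,0],[0.0,0,0,0,0]]';python3 st.py;python3 -m crank '[[0,0,0,0.001,0],[0.0,0,0,0,0],[0.0,0,0,0,0]]';python3 st.py
```

```text
time_s: 27.25
eef_pos: [0.5851, 0.1243, 0.0684]
eef_rot: [[-0.943, 0.333, 0.0], [0.333, 0.943, 0.0], [-0.0, 0.0, -1.0]]
contact_force: [0.2, 0.4, -0.8]
finger_gap: 0.0004
gripper_force: 0.0
t 27.25 in frame mm [40.   2.  68.4] turn 0.03 dtool mm [40.  -0.5 31.6] F [ 0.2  0.4 -0.8] gap 0.0004 grip 0.0
F charger x 0.0 y 0.5 z -0.8
My 0.013 Mx -0.008
time_s: 27.55
eef_pos: [0.5851, 0.1243, 0.0673]
eef_rot: [[-0.943, 0.333, -0.0], [0.333, 0.943, 0.0], [0.0, 0.0, -1.0]]
contact_force: [-0.4, 0.3, -0.1]
finger_gap: 0.0003
gripper_force: 0.0
t 27.55 in frame mm [40.   2.  67.3] turn 0.03 dtool mm [40.  -0.5 30.5] F [-0.4  0.3 -0.1] gap 0.0003 grip 0.0
F charger x -0.5 y 0.1 z -0.1
My 0.071 Mx -0.027
time_s: 27.85
eef_pos: [0.585, 0.1243, 0.0663]
eef_rot: [[-0.943, 0.333, -0.0], [0.333, 0.943, 0.0], [0.0, 0.0, -1.0]]
contact_force: [-0.7, -0.7, -0.1]
finger_gap: 0.0006
gripper_force: 0.0
t 27.85 in frame mm [39.9  2.  66.3] turn 0.03 dtool mm [39.9 -0.5 29.5] F [-0.7 -0.7 -0.1] gap 0.0006 grip 0.0
F charger x -0.4 y -0.8 z -0.1
My 0.023 Mx 0.042
```

```bash
python3 -m crank '[[0,0,0,0.001,0],[0.0,0,0,0.001,0],[0.0,0,0,0,0],[0,0,0,0,0]]';python3 st.py
```

```text
time_s: 28.25
eef_pos: [0.585, 0.1243, 0.0643]
eef_rot: [[-0.943, 0.333, -0.0], [0.333, 0.943, 0.0], [0.0, 0.0, -1.0]]
contact_force: [-0.3, -1.0, 0.6]
finger_gap: 0.0005
gripper_force: 0.0
t 28.25 in frame mm [39.9  2.  64.3] turn 0.03 dtool mm [39.9 -0.5 27.5] F [-0.3 -1.   0.6] gap 0.0005 grip 0.0
F charger x 0.0 y -1.0 z 0.6
My 0.038 Mx 0.025
```

```bash
python3 -m crank '[[0,0,0,0.001,0],[0.0,0,0,0,0],[0,0,0,0,0]]';python3 st.py
python3 - <<'E'
from h import *
s=bot.state();sc=optics.camera('scene');w=optics.camera('wrist');t=optics.camera('top');cv2.imwrite('pics/s12.png',sc[:,:,::-1]);cv2.imwrite('pics/w12.png',w[:,:,::-1])
p=w2px("scene",[inworld('charger',(.03,0,.06))])[0].astype(int)
b=cv2.resize(sc[p[1]-25:p[1]+25,p[0]-25:p[0]+25,::-1],(400,400),interpolation=cv2.INTER_CUBIC)
a=cv2.resize(w[60:360,170:470,::-1],(400,400),interpolation=cv2.INTER_CUBIC)
cv2.imwrite("pics/m12.png",np.hstack([a,b]));print(p)
E
```

```text
time_s: 28.55
eef_pos: [0.585, 0.1243, 0.0634]
eef_rot: [[-0.943, 0.333, -0.0], [0.333, 0.943, 0.0], [0.0, 0.0, -1.0]]
contact_force: [0.4, -0.4, 0.5]
finger_gap: 0.0003
gripper_force: 0.0
t 28.55 in frame mm [39.9  2.  63.4] turn 0.03 dtool mm [39.9 -0.5 26.6] F [ 0.4 -0.4  0.5] gap 0.0003 grip 0.0
F charger x 0.5 y -0.3 z 0.5
My 0.035 Mx -0.009
[365 202]
```

View pics/m12.png

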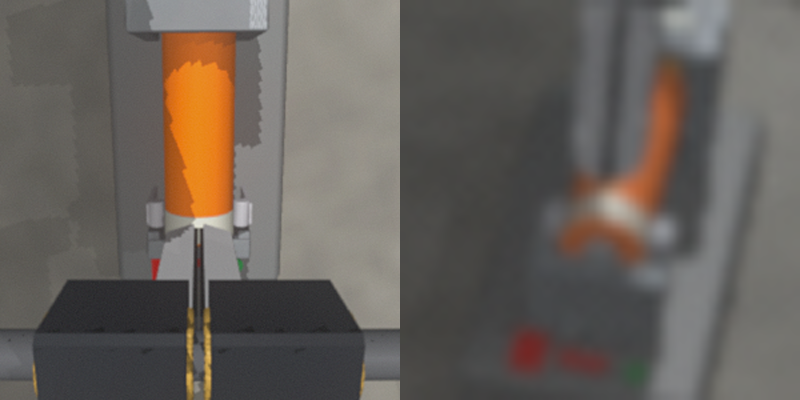

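The left panel shows the cell level between the clips with the band at (200,220). The right panel shows its nose behind the wall and the closed fingers just over the band. I'll keep feeling down gently to confirm it is home.

```bash
python3 -m crank '[[0,0,0,0.001,0],[0.0,0,0,0,0],[0,0,0,0,0]]'|sed -n '2p;4p'; python3 -m crank '[[0,0,0,0.001,0],[0.0,0,0,0,0],[0,0,0,0,0]]'|sed -n '2p;4p'; python3 -m crank '[[0,0,0,0.001,0],[0.0,0,0,0,0],[0,0,0,0,0]]'|sed -n '2p;4p'
```

```text
eef_pos: [0.585, 0.1243, 0.0623]
contact_force: [-0.6, -0.1, 0.0]
eef_pos: [0.585, 0.1243, 0.0613]
contact_force: [0.5, 0.8, -0.5]
eef_pos: [0.585, 0.1243, 0.0603]
contact_force: [0.0, 0.2, -0.8]
```

Run:
```python
from h import *
s=bot.state();sc=optics.camera('scene');cv2.imwrite('pics/s13.png',sc[:,:,::-1])
a=cv2.imread('pics/s11.png')[:,:,::-1].astype(int)
d=np.abs(sc.astype(int)-a).sum(2)
for y in range(190,212): print(y,''.join('#' if v>60 else '+' if v>30 else '.' for v in d[y,350:385]))
z=s['eef_pos'][2]
for X in [(.048,-.010,z),(.048,.014,z),(.048,.002,z),(.032,-.010,z),(.032,.014,z)]: print(X,w2px("scene",[inworld('charger',X)])[0].round(1))
print('fingers pos',inframe('charger',s['eef_pos']))
```

```text
190 .........+##+#########+............
191 .........+#++#########.............
192 .........+#+##########.............
193 .........+#.##########.............
194 .........+#.##########.............
195 .........##++########+.............
196 .........##++########+.............
197 ........+##.#########+.............
198 .........##+#########..............
199 ........+##++#######+..............
200 ........+#########+................
201 ........#########+.................
202 .......+########+..................
203 .......#########+..................
204 .......+########+..................
205 ........+#++.......................
206 ........++.........................
207 .......+##+........................
208 ......+####+.......................
209 .......+####.......................
210 .......+####.......................
211 .........++........................
(0.048, -0.01, np.float64(0.06031454825773858)) [360.8 205.3]
(0.048, 0.014, np.float64(0.06031454825773858)) [368.9 206.7]
(0.048, 0.002, np.float64(0.06031454825773858)) [364.9 206. ]
(0.032, -0.01, np.float64(0.06031454825773858)) [361.8 201.8]
(0.032, 0.014, np.float64(0.06031454825773858)) [369.9 203.2]
fingers pos [0.03992042 0.00202101 0.06031455]
```

```bash
python3 -m crank '[[0,0,0,0.001,0],[0.0,0,0,0,0],[0,0,0,0,0]]'|sed -n '2,4p'; python3 -m crank '[[0,0,0,0.001,0],[0.0,0,0,0,0],[0,0,0,0,0]]'|sed -n '2p;4p'
python3 - <<'E'
from h import *
a=cv2.imread('pics/w12.png');s=bot.state();w=optics.camera('wrist')[:,:,::-1];cv2.imwrite('pics/w14.png',w)
K,d,_=cal('wrist',s);
c=optics.get_calibration('wrist');E=np.linalg.inv(c['hand_eye'])
f=lambda P:cv2.projectPoints(np.array(P,float).reshape(-1,1,3),cv2.Rodrigues(E[:3,:3])[0],E[:3,3],K,d)[0][:,0].round(1).tolist()
print("tcp, tip x+-8",f([(0,0,0),(.008,0,0),(-.008,0,0),(.008,.0125,0),(.008,-.0125,0)]))
for y in range(215,262,3): print(y,[tuple(int(v) for v in w[y,x,::-1]) for x in (300,308,314,318,322,330,338)])
E
```

```text
eef_pos: [0.585, 0.1243, 0.0593]
eef_rot: [[-0.943, 0.333, -0.0], [0.333, 0.943, 0.0], [0.0, 0.0, -1.0]]
contact_force: [0.9, -0.2, 0.1]
eef_pos: [0.585, 0.1243, 0.0583]
contact_force: [-0.7, -0.2, 0.4]
tcp, tip x+-8 [[321.5, 230.3], [321.5, 217.4], [321.5, 243.0], [342.8, 217.3], [300.2, 217.4]]
215 [(165, 82, 27), (185, 93, 24), (187, 95, 33), (236, 136, 32), (233, 132, 27), (235, 126, 33), (210, 106, 30)]
218 [(166, 84, 30), (186, 97, 33), (193, 101, 36), (235, 136, 33), (235, 136, 34), (236, 128, 36), (210, 106, 38)]
221 [(168, 85, 31), (186, 96, 30), (223, 120, 32), (234, 134, 31), (235, 132, 27), (234, 126, 28), (209, 105, 31)]
224 [(138, 129, 118), (185, 104, 55), (189, 96, 42), (235, 134, 42), (234, 129, 41), (229, 136, 78), (182, 177, 164)]
227 [(141, 137, 127), (157, 158, 146), (147, 147, 140), (222, 222, 208), (214, 213, 200), (213, 214, 200), (185, 183, 171)]
230 [(140, 136, 126), (108, 105, 102), (111, 107, 106), (197, 196, 184), (167, 165, 160), (167, 164, 160), (184, 183, 170)]
233 [(97, 94, 92), (98, 94, 91), (146, 142, 143), (126, 123, 116), (109, 105, 104), (150, 14
[... 387 characters left out ...]
44, 143, 144), (146, 145, 145), (141, 139, 138), (98, 90, 81), (89, 86, 84), (147, 145, 147), (146, 145, 145)]
248 [(149, 146, 148), (146, 144, 144), (141, 139, 141), (89, 64, 53), (85, 83, 83), (144, 143, 145), (145, 143, 144)]
251 [(148, 144, 146), (144, 142, 143), (138, 137, 137), (72, 70, 69), (79, 76, 77), (145, 145, 145), (147, 143, 145)]
254 [(144, 145, 145), (145, 144, 145), (140, 141, 141), (70, 68, 66), (80, 77, 77), (146, 144, 146), (145, 144, 145)]
257 [(142, 141, 143), (144, 143, 145), (138, 136, 136), (86, 56, 55), (77, 74, 74), (143, 143, 145), (146, 143, 144)]
260 [(144, 142, 143), (145, 144, 144), (132, 130, 132), (93, 43, 41), (73, 68, 69), (145, 143, 143), (145, 144, 143)]
```

```bash
python3 - <<'E'
from h import *
s=bot.state()
for uv in [(320,225.5),(322,231),(310,231)]:
  for z in (.058,.067,.08): print(uv,z,(inframe('charger',px2w('wrist',uv,z,s))*1e3).round(1))
w=cv2.imread('pics/w14.png')
def rowscan(x): return [int(v) for v in w[222:246,x].sum(1)]
for x in (302,306,310,314,326,330,334): print(x,rowscan(x))
E
python3 -m crank '[[0,0,0,-0.02,0],[0.0,0,0,-0.03,0],[0,0,0,0,0],[0,0,0,0,0]]'|sed -n 2p
python3 - <<'E'
from h import *
s=bot.state();w=optics.camera('wrist');cv2.imwrite('pics/w15.png',w[:,:,::-1])
# cell visible? columns at centre
for y in range(150,300,4): print(y,[tuple(int(v) for v in w[y,x]) for x in (305,319,333)])
for X in [(.033,0,.067),(.048,0,.067),(-.042,0,.08)]: print(X,w2px('wrist',[inworld('charger',X)],s)[0].round(1))
E
```

```text
(320, 225.5) 0.058 [37.1  1.1 58. ]
(320, 225.5) 0.067 [34.2  1.1 67. ]
(320, 225.5) 0.08 [30.  1. 80.]
(322, 231) 0.058 [40.5  2.3 58. ]
(322, 231) 0.067 [37.5  2.2 67. ]
(322, 231) 0.08 [33.   2.1 80. ]
(310, 231) 0.058 [40.5 -4.8 58. ]
(310, 231) 0.067 [37.5 -4.6 67. ]
(310, 231) 0.08 [33.  -4.3 80. ]
302 [300, 314, 372, 412, 422, 424, 422, 412, 413, 370, 289, 265, 268, 281, 280, 287, 273, 274, 284, 336, 398, 421, 432, 438]
306 [311, 315, 353, 402, 438, 443, 441, 427, 356, 289, 279, 273, 270, 271, 266, 280, 340, 430, 441, 436, 435, 433, 431, 430]
310 [326, 309, 328, 377, 449, 465, 430, 343, 287, 279, 277, 297, 306, 356, 422, 443, 434, 433, 428, 428, 438, 430, 433, 431]
314 [350, 327, 327, 375, 431, 434, 354, 302, 324, 394, 419, 431, 438, 438, 432, 430, 423, 428, 426, 425, 422, 425, 422, 418]
326 [391, 384, 421, 512, 612, 643, 590, 478, 443, 447, 443, 443, 449, 446, 444, 445, 440, 437, 428, 431, 432, 436, 433, 436]
330 [380, 391, 443, 535, 613, 627, 626, 584, 491, 446, 441, 444, 443, 446, 440, 445, 447, 447, 437, 432, 436, 434, 430, 439]
334 [381, 405, 495, 573, 589, 589, 590, 587,
[... 1487 characters left out ...]
(142, 140, 141)]
254 [(143, 142, 142), (71, 69, 67), (142, 140, 141)]
258 [(142, 142, 142), (80, 79, 77), (142, 142, 142)]
262 [(141, 142, 141), (86, 85, 81), (141, 142, 141)]
266 [(141, 141, 140), (87, 84, 80), (141, 142, 140)]
270 [(73, 72, 74), (87, 85, 85), (75, 74, 75)]
274 [(50, 48, 50), (86, 85, 80), (52, 50, 51)]
278 [(48, 45, 47), (88, 87, 82), (46, 45, 45)]
282 [(48, 47, 53), (84, 84, 80), (50, 49, 51)]
286 [(47, 46, 49), (79, 79, 76), (49, 50, 51)]
290 [(43, 42, 44), (83, 78, 78), (48, 46, 47)]
294 [(45, 45, 47), (83, 81, 77), (47, 44, 46)]
298 [(52, 49, 50), (87, 84, 82), (50, 50, 50)]
(0.033, 0, 0.067) [317.8 200.8]
(0.048, 0, 0.067) [317.8 221.2]
(-0.042, 0, 0.08) [317.7  88.1]
```

```bash
python3 -m crank '[[0,0.004,0,0.025,0],[0.0,0,0,0.02,0],[0,0,0,0.004,0],[0,0,0,0,0],[0,0,0,0,0]]'|sed -n '2p;4p'; for k in 1; do python3 -m crank '[[0,0,0,0.001,0],[0.0,0,0,0.001,0],[0,0,0,0,0]]'|sed -n '2p;4p';done; python3 -m crank '[[0,0,0,0.001,0],[0.0,0,0,0,0],[0,0,0,0,0]]'|sed -n '2p;4p'; python3 -m crank '[[0,0,0,0.001,0],[0.0,0,0,0,0],[0,0,0,0,0]]'|sed -n '2p;4p'
```

```text
eef_pos: [0.5816, 0.1256, 0.0597]
contact_force: [0.9, 0.1, 0.1]
eef_pos: [0.5816, 0.1257, 0.0579]
contact_force: [1.2, 0.3, -0.6]
eef_pos: [0.5813, 0.1256, 0.0564]
contact_force: [0.1, 0.1, -0.5]
eef_pos: [0.5812, 0.1256, 0.0553]
contact_force: [-0.0, -0.3, 0.1]
```

```bash
for k in 1; do python3 -m crank '[[0,0,0,0.001,0],[0.0,0,0,0.0,0]]'|sed -n '2p;4p';python3 -m crank '[[0,0,0,0.001,0],[0.0,0,0,0.0,0]]'|sed -n '2p;4p'; python3 -m crank '[[0,0,0,0.001,0],[0.0,0,0,0,0]]'|sed -n '2p;4p'; done
python3 - <<'E'
from h import *
w=optics.camera('wrist');cv2.imwrite('pics/w16.png',w[:,:,::-1])
a=cv2.imread('pics/w14.png')[:,:,::-1]
for y in range(205,250,3): print(y,[tuple(int(v) for v in w[y,x]) for x in (285,295,305,312,320,328,335,345,355)])
E
```

```text
eef_pos: [0.5812, 0.1257, 0.0542]
contact_force: [-0.5, -0.1, -0.2]
eef_pos: [0.5812, 0.1256, 0.0532]
contact_force: [-0.9, 0.4, -0.6]
eef_pos: [0.5812, 0.1256, 0.0522]
contact_force: [-0.1, -0.2, -0.2]
205 [(99, 94, 93), (152, 78, 28), (182, 94, 30), (235, 136, 30), (235, 134, 25), (235, 128, 28), (227, 117, 27), (151, 81, 44), (138, 135, 132)]
208 [(94, 87, 87), (153, 80, 29), (182, 92, 31), (235, 134, 19), (235, 135, 25), (235, 131, 31), (227, 118, 32), (147, 78, 39), (136, 133, 133)]
211 [(87, 80, 80), (153, 77, 27), (181, 91, 25), (235, 132, 21), (235, 135, 30), (235, 129, 24), (226, 116, 29), (144, 76, 34), (140, 136, 137)]
214 [(81, 72, 73), (152, 80, 29), (182, 91, 24), (231, 128, 29), (235, 135, 26), (234, 128, 24), (225, 114, 23), (149, 85, 53), (140, 135, 139)]
217 [(81, 74, 72), (152, 78, 28), (183, 94, 36), (201, 103, 29), (235, 136, 29), (235, 129, 30), (226, 117, 28), (143, 79, 43), (133, 128, 130)]
220 [(83, 75, 77), (149, 75, 22), (182, 91, 30), (188, 94, 29), (234, 136, 33), (235, 127, 26), (225, 115, 30), (142, 79, 45), (119, 113, 116)]
223 [(93, 89, 89), (149, 77,
[... 602 characters left out ...]
(94, 89, 89), (103, 98, 97), (91, 63, 46), (151, 149, 149), (151, 148, 149), (133, 130, 122), (183, 178, 183)]
238 [(128, 125, 128), (93, 88, 88), (94, 90, 89), (137, 136, 135), (73, 66, 63), (148, 145, 146), (149, 147, 148), (131, 129, 122), (182, 179, 183)]
241 [(130, 128, 129), (98, 94, 94), (92, 86, 86), (144, 141, 142), (72, 64, 63), (146, 144, 145), (147, 145, 144), (128, 123, 117), (175, 172, 175)]
244 [(78, 74, 74), (94, 92, 90), (96, 94, 93), (146, 145, 145), (72, 65, 62), (145, 143, 145), (148, 144, 146), (128, 125, 123), (72, 69, 66)]
247 [(94, 95, 96), (98, 96, 93), (141, 140, 140), (146, 144, 143), (70, 64, 57), (146, 144, 144), (147, 145, 146), (142, 139, 142), (143, 144, 146)]
```

```bash
python3 -m crank '[[0,0,0,0.001,0],[0.0,0,0,0.0,0]]'|sed -n '2p;4p';python3 -m crank '[[0,0,0,0.001,0],[0.0,0,0,0.0,0]]'|sed -n '2p;4p'; python3 -m crank '[[0,0,0,0.001,0],[0.0,0,0,0,0]]'|sed -n '2p;4p';  python3 -m crank '[[0,0,0,0.001,0],[0.0,0,0,0,0]]'|sed -n '2p;4p'
```

```text
eef_pos: [0.5812, 0.1256, 0.0512]
contact_force: [0.1, -0.3, -0.8]
eef_pos: [0.5812, 0.1256, 0.0502]
contact_force: [0.7, -0.3, 0.2]
eef_pos: [0.5812, 0.1256, 0.0492]
contact_force: [-0.5, -0.4, -0.3]
eef_pos: [0.5812, 0.1257, 0.0482]
contact_force: [-0.2, -0.2, 0.7]
```

```bash
python3 -m crank '[[0,0,0,0.001,0],[0.0,0,0,0.0,0]]'|sed -n '2p;4p';python3 -m crank '[[0,0,0,0.001,0],[0.0,0,0,0.0,0]]'|sed -n '2p;4p'; python3 -m crank '[[0,0,0,0.001,0],[0.0,0,0,0,0]]'|sed -n '2p;4p';  python3 -m crank '[[0,0,0,0.001,0],[0.0,0,0,0,0]]'|sed -n '2p;4p'
```

```text
eef_pos: [0.5812, 0.1256, 0.0472]
contact_force: [-0.3, -0.0, -0.8]
eef_pos: [0.5813, 0.1257, 0.0463]
contact_force: [-0.6, 0.7, 0.4]
eef_pos: [0.5814, 0.1257, 0.0461]
contact_force: [-1.4, 0.1, 2.9]
eef_pos: [0.5814, 0.1257, 0.0459]
contact_force: [-2.7, -0.8, 6.8]
```

```bash
python3 -m crank '[[0,0,0,0.001,0],[0.0,0,0,0.0,0]]'|sed -n '2p;4p';python3 -m crank '[[0,0,0,0.001,0],[0.0,0,0,0.0,0]]'|sed -n '2p;4p'; python3 -m crank '[[0,0,0,0.001,0],[0.0,0,0,0,0]]'|sed -n '2p;4p'
python3 -m crank '[[0,0,0,-0.006,0],[0.0,0.03,0,-0.002,0],[0,0.026,0,0,0],[0,0,0,0.004,0],[0,0,0,0,0]]'|sed -n '2p;4p'
python3 -m crank '[[0,0,0,0.001,0],[0.0,0,0,0.0,0]]'|sed -n '2p;4p';python3 -m crank '[[0,0,0,0.001,0],[0.0,0,0,0.0,0]]'|sed -n '2p;4p'
```

```text
eef_pos: [0.5815, 0.1257, 0.0459]
contact_force: [-4.4, -1.5, 10.5]
eef_pos: [0.5816, 0.1257, 0.0458]
contact_force: [-5.5, -0.7, 12.9]
eef_pos: [0.5816, 0.1257, 0.0458]
contact_force: [-7.8, -1.2, 16.0]
eef_pos: [0.5273, 0.145, 0.046]
contact_force: [-4.1, 0.6, 6.0]
eef_pos: [0.5275, 0.145, 0.0459]
contact_force: [-6.9, 2.2, 10.8]
eef_pos: [0.5275, 0.145, 0.0459]
contact_force: [-9.5, 0.5, 13.8]
```

Contact height is the same at both spots (0.0459 m at about 10.5 N near the nose and at x≈-20 mm), and the cell is solid. It is level and home, so I'll retreat and hand in.

```bash
python3 -m crank '[[0,0,0,-0.01,0],[0.0,0,0,-0.04,0],[0,0,0,-0.04,0],[0,0,0,0,0],[0,0,0,0,0]]'|sed -n '1,4p'
python3 - <<'E'
from h import *
sc=optics.camera('scene')
for f in ('s11',):
    a=cv2.imread(f'pics/{f}.png')[:,:,::-1].astype(int); print(np.abs(sc.astype(int)-a)[198:212,356:375].sum(2).max())
print([tuple(int(v) for v in sc[y,366]) for y in range(200,208)])
print(bot.job_done())
E
```

```text
time_s: 36.4
eef_pos: [0.5299, 0.1441, 0.1343]
eef_rot: [[-0.943, 0.333, 0.003], [0.333, 0.943, 0.0], [-0.003, 0.001, -1.0]]
contact_force: [0.3, 0.3, -0.4]
83
[(207, 139, 99), (201, 166, 144), (194, 185, 172), (183, 177, 165), (167, 143, 127), (146, 102, 80), (124, 78, 58), (109, 81, 70)]
the job is handed in; nothing more can be done
None
```

The orange cell is loaded in the grey charger with its nose at the red-marked wall, level and released, and the job was handed in at about 36.5 s; no verdict came back, so that rests on my own height, force and image checks.

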